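Load the two-tier curing rack for mended ware

ROBOT

A 6-joint arm with a two-finger parallel gripper is mounted at the origin on the work surface; the furniture and walls round the work are solid. World frame = base frame: x ahead of the robot, y to its left, z up, the work surface at z = 0. Lengths are in mm, angles in rad, forces in N, time in s.
With the tool pointing down it reaches from about 300 to 775 mm from the base axis. Payload 14.6 kg.
Tool frame: the origin (TCP) lies between the finger pads; the fingertips stand 11 mm ahead of it and the grasp point (between the pads) lies 8 mm behind it; z points along the fingers, y is the direction in which the jaws open and shut (so a half turn about z gives the same grasp; the last joint's range is limited). The gripper opens to 94 mm and grips with 3 to 60 N. Pads are 16 mm wide; open, the fingers measure 119 mm over their backs; the gripper's body (75 mm by 177 mm) begins 78 mm behind the grasp point.
Start: joints at [1.119, 0.3, 1.521, -0, 1.321, -0.067], TCP at [206.452, 509.771, 178.046] pointing down, gripper open.
Joint ranges: [-3.03, 3.03], [-0.79, 2.21], [0.23, 2.52], [-1.04, 4.18], [0, 3.07], [-2.55, 2.55]. Speed limits (rad/s): [2.22, 2.22, 2.57, 3.14, 3.14, 3.14].

INTERFACE

Orientations are given as [roll, pitch, yaw] about the fixed x, y, z axes, in that order (R = Rz(yaw) Ry(pitch) Rx(roll)).
In Python, from cell import * gives the robot as it stands.
- The arm moves only by the tool arm_command, never from a script. Its argument "deltas" is a list of rows, each an object with "xyz": the shift along the world's x, y, z in m, a list of three; "turn": the turn, a rotation vector about the world's x, y, z in rad, a list of three. A call has 1 to 12 rows; each row shifts and turns the commanded pose from where the row before left it; what a row does not reach is not made up. A row lasts 1/8 s, in which the tool goes at most 62.5 mm and 10.7 degrees, less where a joint would pass 70% of its speed; a pose out of reach is approached as far as the arm can. A call with a gripper value outside its range is refused whole. "gripper" is the closure, from 0 (fully open) to 1 (shut), set as the call begins (left out, the last holds). The fingers move at their own pace and stop on an object; "force" is the grip in N (left out, the last holds). Time passes only in rows, so rows that do not move let the fingers close. It gives the time, the measured TCP pose, the force and the opening at its end, in the units of the state.
- read_state(): the state, without advancing time (a new reading comes with each control period).
- camera(name): name is "scene" or "side" or "wrist"; returns a dict with "color" (480x640x3 uint8, red, green, blue), "fx", "fy", "cx", "cy" (pixels), "rvec" (rotation vector, rad) and "tvec" (3), from world to camera coordinates, as OpenCV has them; the wrist camera has in their place "mount" (4x4, takes a point from camera to tool coordinates, whose origin is the TCP and whose axes are the flange's). Camera axes: x right, y down, z forward; pixel columns grow to the right and rows downward; lengths in mm; the calibration is good to about 2 mm. A picture is of the moment at which its call begins: read the wrist's pose just before it. There is no depth.
- sign_off(): hands the job in, once; it reports no verdict.
The state is a dict: "clock": time; "joints": joint angles; "qd": joint speeds; "effort": joint torques, N m; "eef_pos": TCP position; "eef_rot": TCP orientation; "wrist_force": force on the tool from outside, world axes, zero at the start; "moment": the same for the moment, N m; "finger_gap": finger opening in mm.
Only numpy, scipy, OpenCV 4.12 (cv2) and the standard library are available. Lean on these libraries where they do the work, as an engineer would, in place of code of your own. Each camera call takes 0.05 s, during which the arm holds its last target.

TASK

Load the curing rack: on the base tray's three grey felt pads, stand the damp pumice stone on the middle pad, the beige tea cup on the pad to the left of it (as seen from the robot) and the black lacquer bowl on the pad to its right, both upright. Then stack the slatted frame over them with all four posts fully home in the tray's corner sockets, and lay the loose sherd flat on the frame's top deck, on the felt pad above the tea cup. Do not knock over the brown dropper bottle or the white-capped bottle standing nearby.

Things in the scene. Friction and masses are not known exactly. Their poses are not given: they have to be found in the camera images.
- base_tray: Fixed slatted light-wood tray, 170 (x) by 330 (y) mm, flat top 22 mm above its origin (centre, table height); y points to the robot's left. Grey felt pads, 52 mm, flush: left at own (0,+95), middle (0,0), right (0,-95) mm. Aluminium corner sockets at (+-69,+-149) mm, 22 mm high over the board; mouth 25 mm wide, narrowing to 16 in the lowest 10; floor level with the board's top.
- stack_frame: Loose 0.4 kg slatted deck 170 (x) by 330 (y) mm on four 12 mm posts at own (+-69,+-149) mm, tips rounded. Origin: centre, at the post tips; deck top at 92 mm, underside 80. Dark carrying bar along own x, 110 long, 18 wide and high, centre 139 mm above origin, 38 mm clear below. Deck pads at (0,+-95). Fits either way round; home, its origin is 22 mm above the tray's, deck top 114.
- tea_cup: Small beige tea cup without a handle, 72 mm across the rim, about 50 mm at the foot, 56 mm high, 0.12 kg, hollow; wall 3 to 4 mm thick near the rim, its middle 33 mm from the axis: pinch the rim from above. Origin: centre of its underside; z up.
- black_bowl: Black lacquer bowl with turquoise shell inlay, 96 mm across the rim, about 56 mm at the foot, 53 mm high, 0.1 kg, hollow; wall 4 mm thick at the rim, 8 to 9 mm at 13 mm below it, where its middle is 42 mm from the axis: pinch the rim from above. Origin: centre of its underside; z up.
- pumice: Rounded dark grey pumice stone, 55 x 55 mm across and 49 mm high, 0.03 kg. Origin: centre of its underside; z up.
- sherd: Flat off-white five-sided sherd of a plate, 50 mm (own x) by 63 mm (own y), 6 mm thick, 0.04 kg, lying flat; two of its sides run nearly along own y, about 47 mm apart at its middle: grasp it across own x. Origin: centre of its underside; z up.
- dropper_bottle: Bystander: brown dropper bottle with a black rubber bulb, 30 mm across, 97 mm high, loose, standing among the things. Origin: centre of its underside; z up. Must not be knocked over.
- thinner_bottle: Bystander: translucent bottle with a white screw cap, 65 mm across, 144 mm high, loose, standing behind the work. Origin: centre of its underside; z up. Must not be knocked over.
There are look-alikes about, which are no part of the job. Leave any purple or yellow look-alike of the black_bowl alone. What is shaped like the pumice but pink is not meant.

How it is judged (in metres and radians):
At the end, for the whole second after the job is handed in: In the tray's axes: cup on the left pad, pumice on the middle, bowl on the right (each within 15 mm of the pad in x and y, cup and bowl upright); frame home in the sockets (within 5 mm, height within 4 mm, level); sherd flat on the deck within 20 mm of the pad over the cup; all at rest (x of tea_cup in the frame of base_tray between -0.015 and 0.015 m and y of tea_cup in the frame of base_tray between 0.08 and 0.11 m and z of tea_cup in the frame of base_tray between 0.017 and 0.027 m and linear speed of each of tea_cup, pumice, black_bowl, sherd, stack_frame below 0.02 m/s and angle between each of tea_cup, black_bowl, sherd's own z axis and vertical below 0.08 rad and x of pumice in the frame of base_tray between -0.015 and 0.015 m and y of pumice in the frame of base_tray between -0.015 and 0.015 m and z of pumice in the frame of base_tray between 0.017 and 0.027 m and x of black_bowl in the frame of base_tray between -0.015 and 0.015 m and y of black_bowl in the frame of base_tray between -0.11 and -0.08 m and z of black_bowl in the frame of base_tray between 0.017 and 0.027 m and x of sherd in the frame of base_tray between -0.02 and 0.02 m and y of sherd in the frame of base_tray between 0.075 and 0.115 m and z of sherd in the frame of base_tray between 0.109 and 0.119 m and x of stack_frame in the frame of base_tray between -0.005 and 0.005 m and y of stack_frame in the frame of base_tray between -0.005 and 0.005 m and z of stack_frame in the frame of base_tray between 0.018 and 0.026 m and angle between stack_frame's own z axis and vertical below 0.04 rad and angle between the x axis of stack_frame and the x axis of base_tray, either way round below 0.06 rad); the robot touches nothing.
It fails at once if the brown dropper bottle is knocked over (angle between dropper_bottle's own z axis and vertical above 0.6 rad).
It fails at once if the white-capped bottle is knocked over (angle between thinner_bottle's own z axis and vertical above 0.6 rad).
It also fails if it takes over 144 s, if anything falls off the work surface, if the arm or the gripper's body presses on something with over 40 N, if the wrist force passes 120 N, or if a joint passes its speed limit or range.

## Working session

There is one attempt and no reset: what is moved stays moved. The work goes in short steps, Python scripts to look and compute and a tool call to move; the robot and the scene stay as the last step left them, time stands still between calls to the robot, and variables do not carry over. Pictures are saved under pics/ and viewed, and the job is handed in when it is done.

Besides the shell and the picture viewer there is one more tool, called in YAML: its name, and indented under it one key for each argument. arm_command: Moves the arm, as the interface text tells. Its arguments: {"type":"object","properties":{"deltas":{"type":"array","items":{"type":"object","properties":{"xyz":{"type":"array","items":{"type":"number"}},"turn":{"type":"array","items":{"type":"number"}}}}},"gripper":{"type":"number"},"force":{"type":"number"}},"required":["deltas"]}

```bash
ls; mkdir -p pics; python3 - <<'E'
from cell import *
import cv2
print(read_state())
for n in ["scene","side","wrist"]:
    c=camera(n); cv2.imwrite(f"pics/{n}0.png",c["color"][:,:,::-1])
    print(n,{k:v for k,v in c.items() if k!="color"})
E
```

```text
pics
{'clock': 0.0, 'joints': array([ 1.11939068e+00,  3.00438429e-01,  1.52161185e+00,  1.15647967e-06,
        1.32070611e+00, -6.66039360e-02]), 'qd': array([-0.00068787,  0.00042412,  0.00076253, -0.00035217, -0.00094251,
       -0.00125171]), 'effort': array([-9.46175969e-04, -5.31806016e+01, -3.52728403e+01,  7.07883085e-02,
        2.44182476e-02, -7.90000445e-05]), 'eef_pos': array([206.32575558, 509.49960653, 177.49125707]), 'eef_rot': array([-3.14043157e+00, -7.85700034e-05,  2.75679061e+00]), 'wrist_force': array([-0.38210602, -0.74854486, -0.07365332]), 'moment': array([-0.02740723,  0.02834623, -0.04869627]), 'finger_gap': 94.07243943215107}
scene {'fx': 619.1295958587864, 'fy': 619.1295958587864, 'cx': 320.1176826583142, 'cy': 247.81196638147793, 'rvec': array([ 1.99254333, -0.68661773,  0.42748862]), 'tvec': array([-489.40740655,  190.57042041, 1351.46672263])}
side {'fx': 505.025032444423, 'fy': 505.025032444423, 'cx': 323.32536469747316, 'cy': 237.75986992119834, 'rvec': array([ 0.06004335, -2.79224042,  1.37722904]), 'tvec': array([557.08918366,  87.75363748, 982.43920421])}
wrist {'fx': 412.97905372914505, 'fy': 412.97905372914505, 'cx': 326.2305547495309, 'cy': 235.14821791912698, 'mount': array([[ 2.10889981e-04, -9.65544178e-01, -2.60239112e-01,
         7.60520332e+01],
       [ 9.99999072e-01, -1.46573716e-04,  1.35418992e-03,
        -2.43202060e-01],
       [-1.34567441e-03, -2.60239156e-01,  9.65543252e-01,
        -2.06699905e+02],
       [ 0.00000000e+00,  0.00000000e+00,  0.00000000e+00,
         1.00000000e+00]])}
```

View pics/scene0.png

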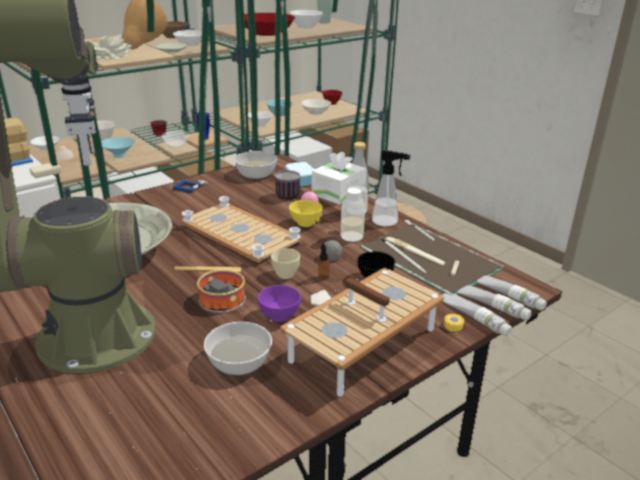

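View pics/side0.png

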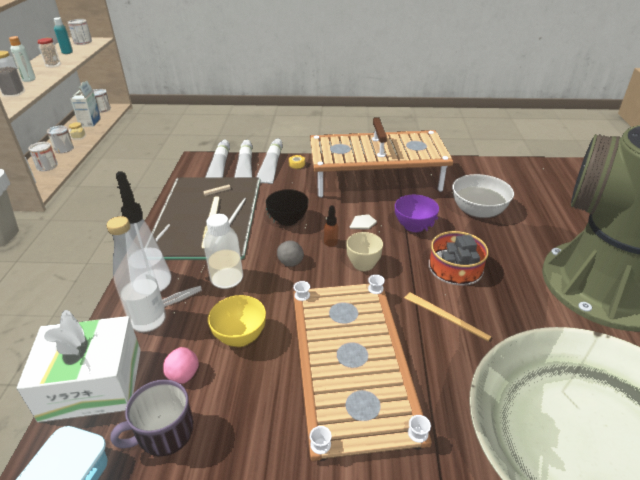

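View pics/wrist0.png

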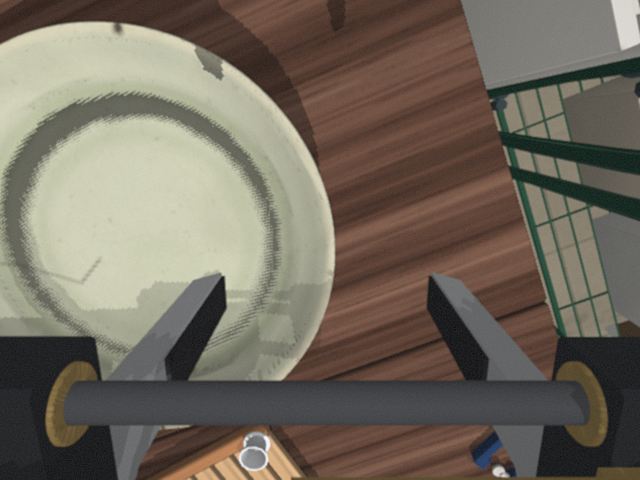

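```bash
cat > h.py <<'E'
from cell import *
import cv2, numpy as np
from scipy.spatial.transform import Rotation as R
def ext(c,st=None):
    K=np.array([[c["fx"],0,c["cx"]],[0,c["fy"],c["cy"]],[0,0,1]])
    if "mount" in c:
        T=np.eye(4);T[:3,:3]=R.from_euler("xyz",st["eef_rot"]).as_matrix();T[:3,3]=st["eef_pos"]
        T=T@c["mount"]; Rc=T[:3,:3].T; t=-Rc@T[:3,3]
    else:
        Rc=cv2.Rodrigues(np.array(c["rvec"]))[0]; t=np.array(c["tvec"])
    return K,Rc,t
def ray(E,px):
    K,Rc,t=E; d=Rc.T@np.linalg.inv(K)@np.array([px[0],px[1],1.]); return -Rc.T@t,d/np.linalg.norm(d)
def plane(E,px,z):
    o,d=ray(E,px); return o+d*(z-o[2])/d[2]
def proj(E,p):
    K,Rc,t=E; q=K@(Rc@np.array(p,float)+t); return q[:2]/q[2]
def tri(E1,p1,E2,p2):
    o1,d1=ray(E1,p1);o2,d2=ray(E2,p2)
    s=np.linalg.lstsq(np.stack([d1,-d2],1),o2-o1,rcond=None)[0]
    a=o1+s[0]*d1;b=o2+s[1]*d2; return (a+b)/2,np.linalg.norm(a-b)
def crop(img,x0,y0,w,h,s,name):
    cv2.imwrite(name,cv2.resize(img[y0:y0+h,x0:x0+w,::-1],None,fx=s,fy=s,interpolation=cv2.INTER_CUBIC))
def snap(n):
    st=read_state();c=camera(n);return c,ext(c,st),st
E
python3 - <<'E'
from h import *
c,E,_=snap("side");im=c["color"]
np.save("side0.npy",im)
crop(im,250,180,200,110,4,"pics/a1.png")
crop(im,280,270,160,190,3,"pics/a2.png")
crop(im,300,110,160,90,5,"pics/a3.png")
for n,px,z in [("cup rim",(364,241),56),("pum",(290,253),24),("bowl",(287,200),53),("sherd",(363,221),6),("padL",(363,405),22),("padM",(352,355),22),("padR",(344,313),22),("drop base",(331,240),0),("thin",(225,278),0)]:
    print(n,plane(E,px,z).round(0))
E
```

```text
cup rim [478. -43.  56.]
pum [627. -39.  24.]
bowl [ 647. -190.   53.]
sherd [ 476. -181.    6.]
padL [485. 308.  22.]
padM [501. 216.  22.]
padR [515. 122.  22.]
drop base [ 546. -116.    0.]
thin [752.  15.   0.]
```

View pics/a1.png

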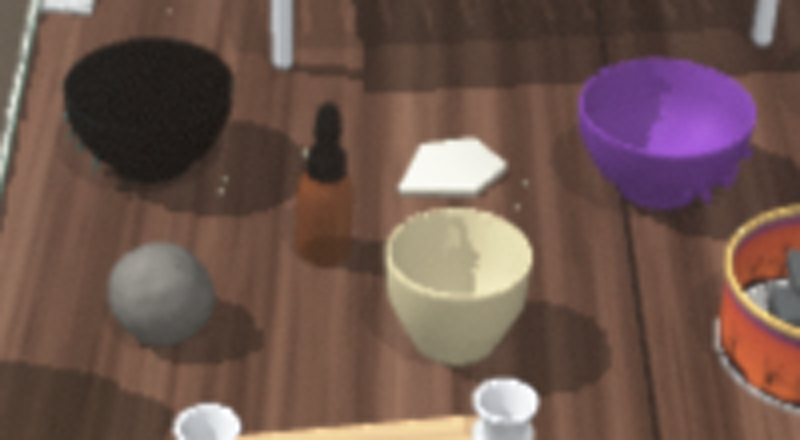

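View pics/a2.png

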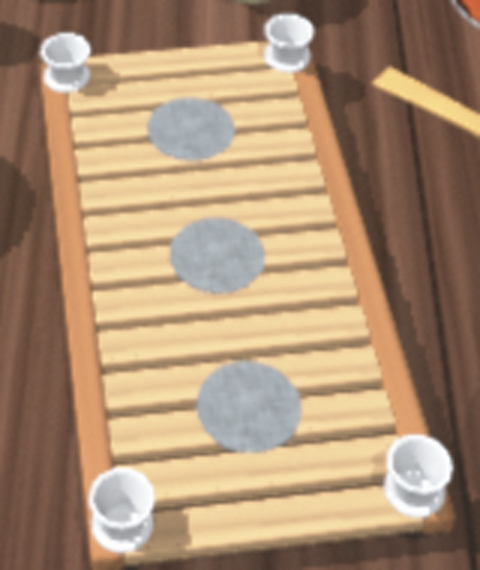

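View pics/a3.png

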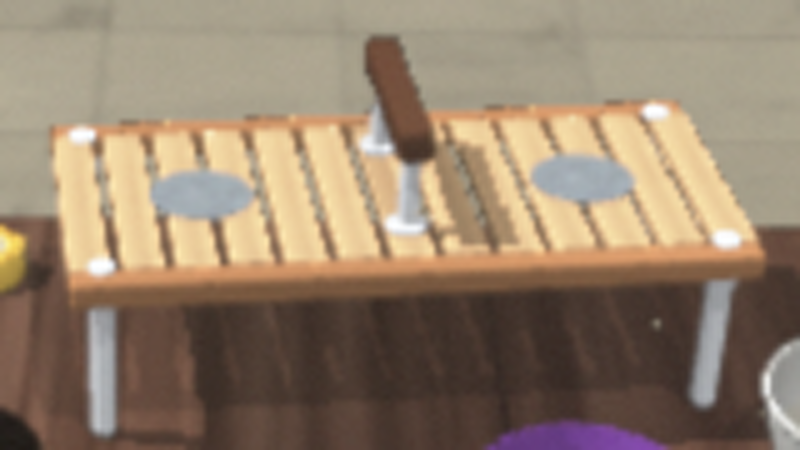

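```bash
cat > m1.py <<'E'
from h import *
def blobs(im,mask,amin=60):
    n,l,s,ce=cv2.connectedComponentsWithStats(mask.astype(np.uint8)); return [(ce[i].round(1),s[i]) for i in range(1,n) if s[i][4]>=amin]
E
python3 - <<'E'
from m1 import *
for nm in ["side","scene"]:
    c,E,_=snap(nm);im=c["color"];hsv=cv2.cvtColor(im,cv2.COLOR_RGB2HSV).astype(int)
    H,S,V=hsv[...,0],hsv[...,1],hsv[...,2]
    print(nm)
    ms={"greypad":((S<50)&(V>100)&(V<190)&(H>95)&(H<130)),"pum":((S<40)&(V>40)&(V<150)),"black":(V<35),"cup":((H>18)&(H<35)&(S>40)&(S<110)&(V>110)),"sherd":((S<45)&(V>200))}
    for k,m in ms.items():
        if nm=="side": m=m&(np.arange(480)[:,None]>125)
        for ce,s in blobs(im,m):
            z={"greypad":22,"pum":24,"black":30,"cup":30,"sherd":6}[k]
            x,y,w,h,a=s
            P=plane(E,ce,z)
            if 200<P[0]<900 and -450<P[1]<450 and a<4000: print(k,ce,(x,y,w,h,a),P.round(0),plane(E,ce,92).round(0))
E
```

```text
side
greypad [441.8 178.2] (np.int32(439), np.int32(167), np.int32(7), np.int32(24), np.int32(100)) [ 279. -349.   22.] [ 304. -231.   92.]
greypad [320.7 183.8] (np.int32(319), np.int32(173), np.int32(4), np.int32(24), np.int32(73)) [ 579. -312.   22.] [ 572. -198.   92.]
greypad [465.2 240.3] (np.int32(457), np.int32(236), np.int32(17), np.int32(10), np.int32(101)) [265. -97.  22.] [292.  -6.  92.]
greypad [343.2 312.7] (np.int32(330), np.int32(304), np.int32(28), np.int32(19), np.int32(410)) [517. 122.  22.] [517. 189.  92.]
greypad [351.9 354.8] (np.int32(337), np.int32(344), np.int32(30), np.int32(23), np.int32(541)) [501. 215.  22.] [503. 273.  92.]
greypad [362.5 405.4] (np.int32(346), np.int32(391), np.int32(34), np.int32(29), np.int32(738)) [485. 309.  22.] [489. 356.  92.]
greypad [316.  436.6] (np.int32(312), np.int32(432), np.int32(12), np.int32(10), np.int32(62)) [551. 362.  22.] [547. 403.  92.]
pum [225.8 157. ] (np.int32(221), np.int32(143), np.int32(11), np.int32(35), np.int32(80)) [ 839. -437.   24.] [ 805. -312.   92.]
pum [441.1 178. ] (np.int32(437), np.int32(166
[... 10239 characters left out ...]
73)) [283. -58.  30.] [ 238. -142.   92.]
sherd [385.2 219.1] (np.int32(375), np.int32(216), np.int32(21), np.int32(7), np.int32(110)) [897.  26.   6.] [772. -96.  92.]
sherd [351.3 235.5] (np.int32(342), np.int32(232), np.int32(20), np.int32(8), np.int32(129)) [746.   7.   6.] [ 636. -113.   92.]
sherd [424.3 254. ] (np.int32(407), np.int32(245), np.int32(37), np.int32(19), np.int32(130)) [ 835. -192.    6.] [ 716. -291.   92.]
sherd [320.1 297.1] (np.int32(311), np.int32(290), np.int32(20), np.int32(15), np.int32(182)) [ 478. -186.    6.] [ 396. -286.   92.]
sherd [456.5 299.8] (np.int32(444), np.int32(294), np.int32(29), np.int32(13), np.int32(129)) [ 732. -392.    6.] [ 624. -471.   92.]
```

Candidates (side view px): cup beige (364,250) only, with the tan tray slats similar in hue; bowls black (288,208) / purple (416,214) / yellow (237,323); stones dark grey (290,254) / pink (180,365) / black chunks in the orange pot (461,250); sherd (362,221). The crop a1 confirms the black bowl, grey stone and beige cup. The tray is at about (501,215) with yaw 0.17. Next I look at the tray from above.

arm_command:
  deltas:
    - {"xyz":[0,0,0.05]}
    - {"xyz":[0.03,-0.02,0.04],"turn":[0,0,0.05]}
    - {"xyz":[0.035,-0.03,0.03],"turn":[0,0,0.06]}
    - {"xyz":[0.035,-0.03,0],"turn":[0,0,0.06]}
    - {"xyz":[0.035,-0.03,0],"turn":[0,0,0.06]}
    - {"xyz":[0.035,-0.03,0],"turn":[0,0,0.06]}
    - {"xyz":[0.035,-0.03,0],"turn":[0,0,0.06]}
    - {"xyz":[0.035,-0.03,0],"turn":[0,0,0.06]}
    - {"xyz":[0.035,-0.03,0],"turn":[0,0,0.06]}
    - {"xyz":[0.035,-0.03,0],"turn":[0,0,0.06]}
    - {"xyz":[0.035,-0.027,0],"turn":[0,0,0.02]}
    - {"xyz":[0,0,0]}

```text
validation failed for argument at $.de...
```

```bash
python3 - <<'E'
from m1 import *
c,E,st=snap("wrist");print(st["clock"],st["eef_pos"],st["eef_rot"])
np.savez("w1.npz",im=c["color"],pos=st["eef_pos"],rot=st["eef_rot"])
cv2.imwrite("pics/w1.png",c["color"][:,:,::-1])
E
```

```text
0.3 [206.4203954  509.69032517 177.88463194] [-3.14125482e+00 -2.93912419e-05  2.75680780e+00]
```

View pics/w1.png

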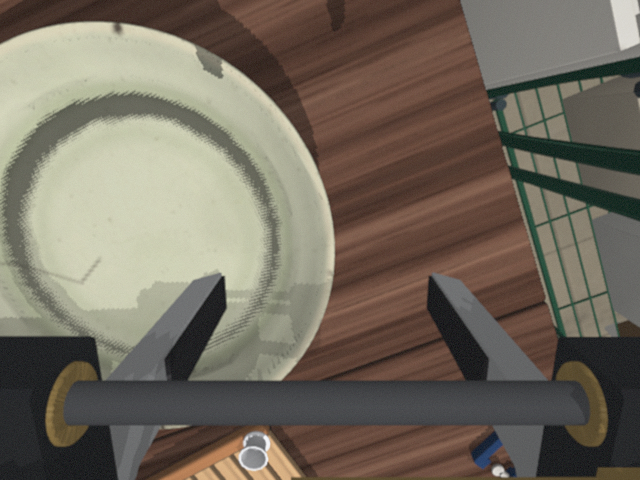

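arm_command:
  deltas:
    - {"xyz":[0,0,0.05],"turn":[0,0,0]}
    - {"xyz":[0.03,-0.02,0.04],"turn":[0,0,0.05]}
    - {"xyz":[0.035,-0.03,0.03],"turn":[0,0,0.06]}
    - {"xyz":[0.035,-0.03,0],"turn":[0,0,0.06]}
    - {"xyz":[0.035,-0.03,0],"turn":[0,0,0.06]}
    - {"xyz":[0.035,-0.03,0],"turn":[0,0,0.06]}
    - {"xyz":[0.035,-0.03,0],"turn":[0,0,0.06]}
    - {"xyz":[0.035,-0.03,0],"turn":[0,0,0.06]}
    - {"xyz":[0.035,-0.03,0],"turn":[0,0,0.06]}
    - {"xyz":[0.035,-0.03,0],"turn":[0,0,0.06]}
    - {"xyz":[0.035,-0.027,0],"turn":[0,0,0.02]}
    - {"xyz":[0,0,0],"turn":[0,0,0]}

```text
clock: 1.85
eef_pos: [552.9, 220.9, 297.1]
eef_rot: [-3.141, -0.001, -2.979]
wrist_force: [-0.9, -0.4, -0.5]
finger_gap: 93.9
```

```bash
python3 - <<'E'
from m1 import *
c,E,st=snap("wrist");print(st["clock"],st["eef_pos"],st["eef_rot"])
np.savez("w1.npz",im=c["color"],pos=st["eef_pos"],rot=st["eef_rot"])
cv2.imwrite("pics/w2.png",c["color"][:,:,::-1])
E
```

```text
1.85 [552.93775937 220.86256122 297.13124957] [-3.14117687e+00 -1.15741373e-03 -2.97925421e+00]
```

View pics/w2.png

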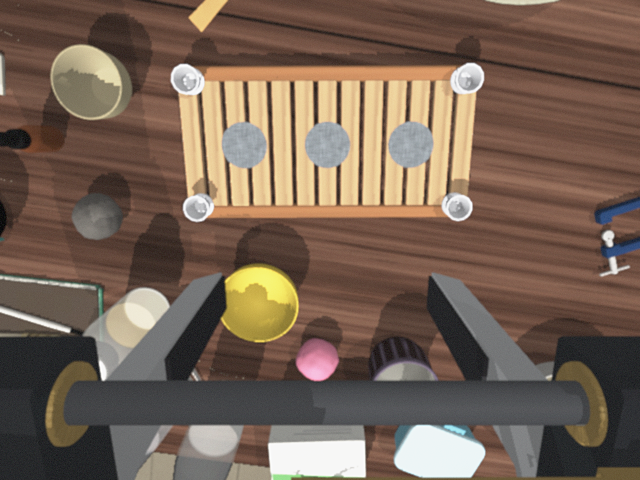

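The wrist view shows the tray pads at (244,145), (327,145) and (410,145), the four sockets, the cup rim at (90,80), the pumice at (97,216) and the dropper at (15,138). I'll measure these.

```bash
cat >> m1.py <<'E'
def masks(im):
    hsv=cv2.cvtColor(im,cv2.COLOR_RGB2HSV).astype(int);return hsv[...,0],hsv[...,1],hsv[...,2]
def best(m,near,r=40,amin=50):
    m=cv2.morphologyEx(m.astype(np.uint8),cv2.MORPH_OPEN,np.ones((3,3)))
    b=[x for x in blobs(None,m,amin) if np.hypot(*(x[0]-near))<r]
    return max(b,key=lambda x:x[1][4]) if b else None
E
python3 - <<'E'
from m1 import *
c,E,st=snap("wrist");im=c["color"];H,S,V=masks(im)
print(im[145,244],im[80,90],im[216,97],im[60,75],im[145,190],im[70,190])
P=[]
for n in [(244,145),(327,145),(410,145)]:
    b=best((abs(im[...,0].astype(int)-im[...,2])<40)&(S<60)&(V>90)&(V<190),n,15); print(b); P.append(plane(E,b[0],22)); print(P[-1].round(1))
P=np.array(P);d=P[2]-P[0];print("len",np.linalg.norm(d),"yaw",np.arctan2(-d[0],d[1]),"c",P.mean(0))
crop(im,150,40,350,190,2,"pics/t1.png"); crop(im,0,20,200,240,3,"pics/t2.png")
E
```

```text
[166 172 178] [128 121  99] [131 126 123] [186 176 140] [231 196 146] [233 234 236]
(array([242.3, 145.1]), array([ 221,  122,   44,   47, 1607], dtype=int32))
[515.5 119.5  22. ]
(array([325.8, 145. ]), array([ 304,  123,   45,   45, 1597], dtype=int32))
[499.9 213.5  22. ]
(array([409.2, 144.8]), array([ 387,  122,   45,   47, 1612], dtype=int32))
[484.2 307.5  22. ]
len 190.59858215236457 yaw 0.1651751946402341 c [499.86322378 213.51243188  22.        ]
```

View pics/t2.png

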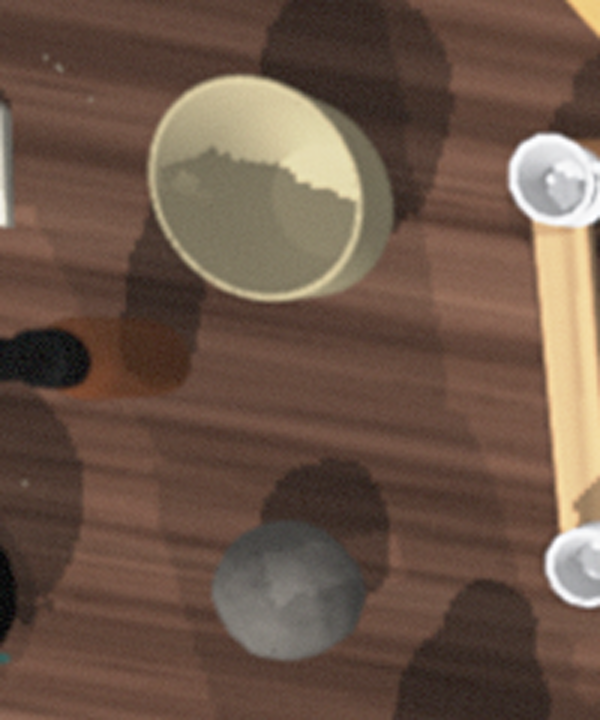

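View pics/t1.png

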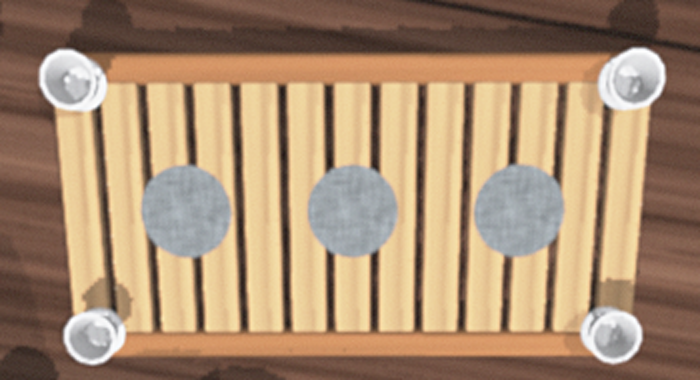

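```bash
python3 - <<'E'
from m1 import *
c,E,st=snap("wrist")
print("cup",plane(E,(85,82.3),56),[plane(E,p,56).round(0) for p in [(49.5,75),(120.7,87),(80,44.7),(90,119.5)]])
print("pum",plane(E,(96,216.7),24.5))
print("tri cup?",plane(ext(camera("side")),(364.8,242.8),56))
import cv2
cs=camera("side");Es=ext(cs)
print("sherd corners side",[plane(Es,(250+x/4,180+y/4),6).round(0) for x,y in [(400,192),(480,194),(506,166),(478,138),(425,143)]])
E
```

```text
cup [476.29236006 -38.96908506  56.        ] [array([475., -75.,  56.]), array([475.,  -3.,  56.]), array([441., -44.,  56.]), array([512., -33.,  56.])]
pum [626.2998555 -41.4800289  24.5      ]
tri cup? [476.99135535 -37.30783602  56.        ]
sherd corners side [array([ 506., -154.,    6.]), array([ 461., -153.,    6.]), array([ 446., -180.,    6.]), array([ 461., -208.,    6.]), array([ 491., -201.,    6.])]
```

arm_command:
  deltas:
    - {"xyz":[0.012,-0.044,-0.01],"turn":[0,0,0]}
    - {"xyz":[0.012,-0.044,-0.02],"turn":[0,0,0]}
    - {"xyz":[0.012,-0.044,-0.03],"turn":[0,0,0]}
    - {"xyz":[0.012,-0.044,-0.03],"turn":[0,0,0]}
    - {"xyz":[0.012,-0.044,-0.03],"turn":[0,0,0]}
    - {"xyz":[0.0135,-0.042,-0.03],"turn":[0,0,0]}
    - {"xyz":[0,0,-0.03],"turn":[0,0,0]}
    - {"xyz":[0,0,-0.04],"turn":[0,0,0]}
    - {"xyz":[0,0,-0.035],"turn":[0,0,0]}
    - {"xyz":[0,0,-0.022],"turn":[0,0,0]}
    - {"xyz":[0,0,0],"turn":[0,0,0]}

```text
clock: 3.48
eef_pos: [624.1, -38.3, 20.0]
eef_rot: [3.141, -0.002, -2.975]
wrist_force: [0.2, 0.2, 0.1]
finger_gap: 94.3
```

```bash
python3 - <<'E'
from m1 import *
c,E,st=snap("wrist");print(st["clock"],st["eef_pos"],st["eef_rot"])
cv2.imwrite("pics/w3.png",c["color"][:,:,::-1])
E
```

```text
3.475 [624.05424747 -38.32810783  19.95098443] [ 3.14089220e+00 -2.39015805e-03 -2.97539307e+00]
```

View pics/w3.png

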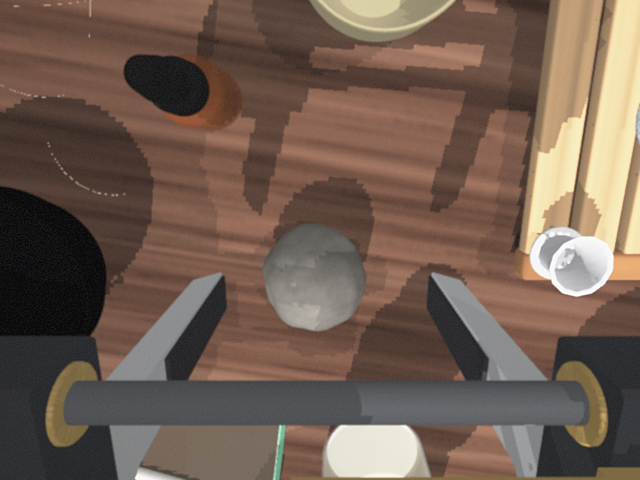

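```bash
python3 - <<'E'
from m1 import *
c,E,st=snap("wrist")
print(plane(E,(315,277),24.5),proj(E,st["eef_pos"]+np.array([0,0,8])))
E
```

```text
[627.48462047 -43.80892992  24.5       ] [325.70724802 277.34825909]
```

arm_command:
  deltas:
    - {"xyz":[0.003,-0.005,0],"turn":[0,0,0]}

```text
clock: 3.7
eef_pos: [628.7, -44.0, 22.6]
eef_rot: [-3.141, 0.002, -2.976]
wrist_force: [-0.2, -0.5, -0.4]
finger_gap: 94.1
```

arm_command:
  deltas:
    - {"xyz":[0,0,0],"turn":[0,0,0]}
    - {"xyz":[0,0,0],"turn":[0,0,0]}
    - {"xyz":[0,0,0],"turn":[0,0,0]}
    - {"xyz":[0,0,0],"turn":[0,0,0]}
    - {"xyz":[0,0,0],"turn":[0,0,0]}
    - {"xyz":[0,0,0],"turn":[0,0,0]}
  gripper: 1
  force: 15

```text
clock: 4.45
eef_pos: [627.9, -44.2, 21.0]
eef_rot: [3.142, -0.0, -2.976]
wrist_force: [0.3, 0.6, 0.7]
finger_gap: 37.3
```

arm_command:
  deltas:
    - {"xyz":[0,0,0],"turn":[0,0,0]}
    - {"xyz":[0,0,0],"turn":[0,0,0]}

```text
clock: 4.7
eef_pos: [628.0, -44.2, 21.1]
eef_rot: [-3.142, 0.0, -2.976]
wrist_force: [-0.3, -0.1, -0.1]
finger_gap: 16.8
```

```bash
python3 - <<'E'
from m1 import *
c,E,st=snap("wrist");print(st["clock"],st["eef_pos"],st["finger_gap"])
cv2.imwrite("pics/w4.png",c["color"][:,:,::-1])
E
```

```text
4.7 [627.95319585 -44.24725764  21.06058876] 16.800908661852958
```

View pics/w4.png

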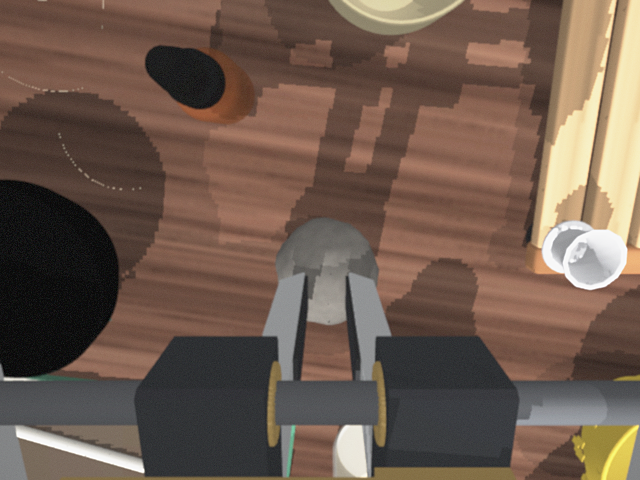

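The gripper closed to 16.8 mm without catching the 55 mm stone, and the fingers appear above it. I'll check the real fingertip height in the side view.

```bash
python3 - <<'E'
from m1 import *
c,E,st=snap("side")
crop(c["color"],180,120,260,180,3,"pics/s4.png")
print(proj(E,st["eef_pos"]),proj(E,st["eef_pos"]-[0,0,11]),proj(E,st["eef_pos"]+[0,0,8]))
E
```

```text
[289.88924119 252.50437864] [290.14609385 256.65765185] [289.70033446 249.44978212]
```

View pics/s4.png

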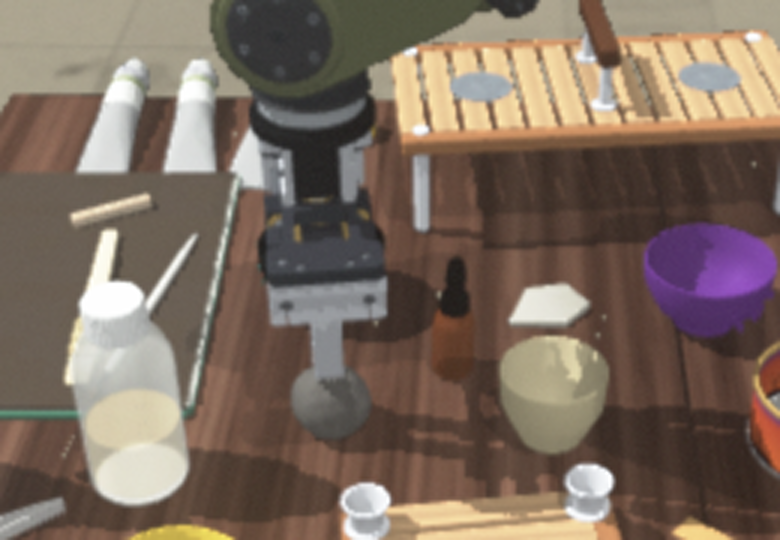

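```bash
python3 - <<'E'
from m1 import *
c,E,st=snap("side");cw,Ew,st=snap("wrist")
Rt=R.from_euler("xyz",st["eef_rot"]).as_matrix()
for z in (11,0,-11,-20,-30,-40):
  print(z,[proj(e,st["eef_pos"]+Rt@np.array([x,y,z])).round(0) for e in (E,Ew) for x,y in ((8,8.4),(8,20))])
crop(cw["color"],220,180,220,160,3.5,"pics/w5.png")
E
```

```text
11 [array([294., 259.]), array([295., 262.]), array([341., 251.]), array([362., 251.])]
0 [array([294., 255.]), array([294., 258.]), array([342., 258.]), array([364., 258.])]
-11 [array([294., 250.]), array([294., 254.]), array([342., 264.]), array([366., 264.])]
-20 [array([294., 247.]), array([294., 251.]), array([343., 271.]), array([367., 271.])]
-30 [array([293., 243.]), array([294., 247.]), array([344., 278.]), array([370., 278.])]
-40 [array([293., 239.]), array([294., 243.]), array([345., 287.]), array([372., 287.])]
```

View pics/w5.png

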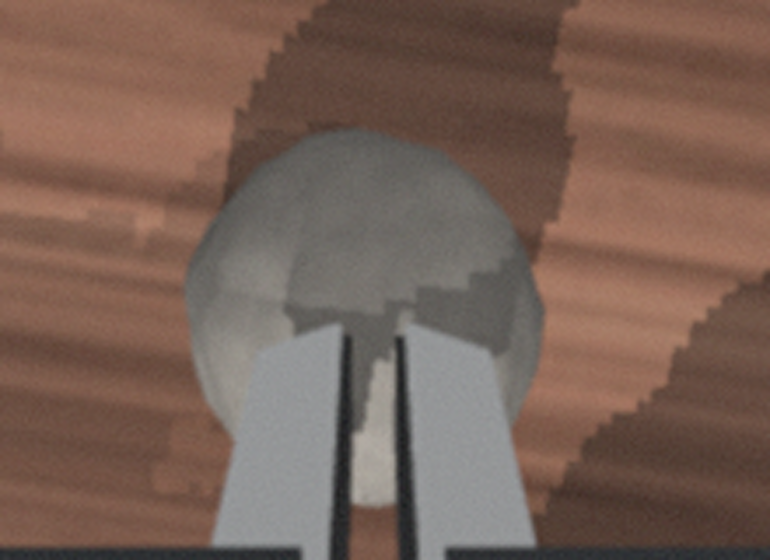

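Both views put the fingertips about 27 mm behind the TCP rather than 11 mm ahead. In the open-finger picture, 94 mm spans 203 px, so the depth is 191 mm. The side view agrees. So I go deeper: open, then descend in steps watching the force.

arm_command:
  deltas:
    - {"xyz":[0,0,0.005],"turn":[0,0,0]}
    - {"xyz":[0,0,0],"turn":[0,0,0]}
    - {"xyz":[0,0,0],"turn":[0,0,0]}
    - {"xyz":[0,0,0],"turn":[0,0,0]}
    - {"xyz":[0,0,0],"turn":[0,0,0]}
    - {"xyz":[0,0,0],"turn":[0,0,0]}
    - {"xyz":[0,0,0],"turn":[0,0,0]}
    - {"xyz":[0,0,0],"turn":[0,0,0]}
  gripper: 0

```text
clock: 5.9
eef_pos: [628.0, -44.2, 26.0]
eef_rot: [-3.142, 0.0, -2.976]
wrist_force: [0.6, -0.0, -1.1]
finger_gap: 79.0
```

```bash
python3 - <<'E'
from m1 import *
c,E,st=snap("wrist");print(st["clock"],st["eef_pos"],st["finger_gap"])
crop(c["color"],160,200,340,220,2.2,"pics/w6.png")
cs,Es,_=snap("side"); crop(cs["color"],220,160,140,110,5,"pics/s6.png")
E
```

```text
5.9 [627.95781124 -44.22306896  26.04542867] 78.95145070770928
```

View pics/w6.png

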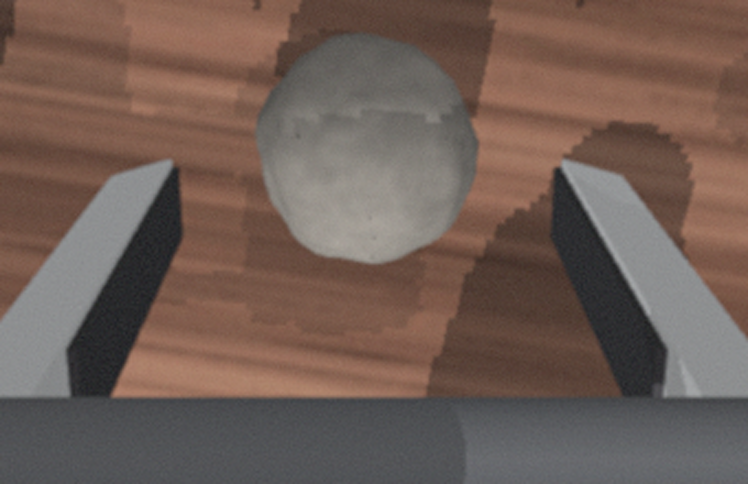

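View pics/s6.png

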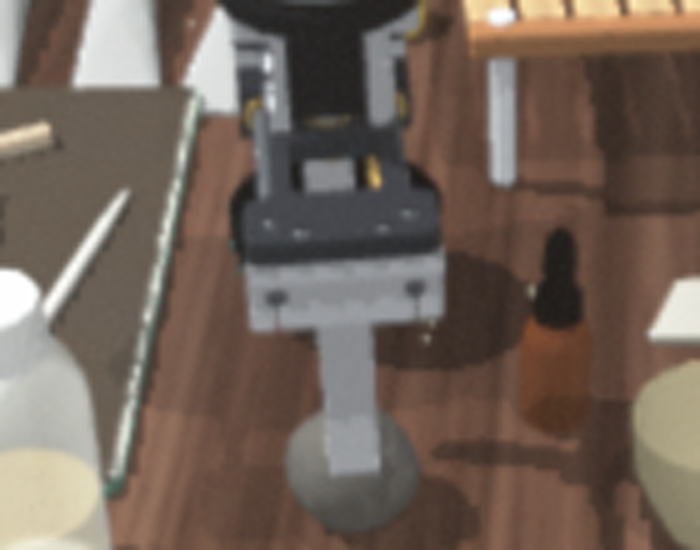

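```bash
python3 - <<'E'
from m1 import *
cs,Es,_=snap("side");cw,Ew,st=snap("wrist");print(st["finger_gap"],st["clock"])
Rt=R.from_euler("xyz",st["eef_rot"]).as_matrix()
for z in (11,0,-10,-20,-30):
  print(z,[proj(e,st["eef_pos"]+Rt@np.array([x,y,z])).round(1) for e in (Es,Ew) for x,y in ((8,41),(8,53))])
E
```

```text
90.58293381533858 6.05
11 [array([295.4, 267.5]), array([295.9, 271.4]), array([400. , 251.4]), array([421.7, 251.3])]
0 [array([295.2, 263.2]), array([295.7, 267.2]), array([403.6, 257.6]), array([426.4, 257.6])]
-10 [array([295. , 259.4]), array([295.4, 263.3]), array([407.2, 263.8]), array([431.1, 263.8])]
-20 [array([294.8, 255.4]), array([295.2, 259.3]), array([411.2, 270.7]), array([436.2, 270.7])]
-30 [array([294.6, 251.4]), array([295. , 255.3]), array([415.6, 278.2]), array([441.9, 278.2])]
```

arm_command:
  deltas:
    - {"xyz":[0,0,-0.015],"turn":[0,0,0]}
    - {"xyz":[0,0,-0.015],"turn":[0,0,0]}
    - {"xyz":[0,0,-0.011],"turn":[0,0,0]}
    - {"xyz":[0,0,0],"turn":[0,0,0]}

```text
clock: 6.6
eef_pos: [627.3, -44.1, -16.3]
eef_rot: [3.141, -0.002, -2.976]
wrist_force: [-0.4, -1.4, -0.4]
finger_gap: 94.2
```

```bash
python3 - <<'E'
from m1 import *
c,E,st=snap("wrist");print(st["clock"],st["eef_pos"],st["wrist_force"],st["finger_gap"])
cv2.imwrite("pics/w7.png",c["color"][:,:,::-1])
cs,Es,_=snap("side"); crop(cs["color"],180,160,200,130,4,"pics/s7.png")
E
```

```text
6.6 [627.29008309 -44.14596595 -16.31125013] [-0.360001   -1.4078373  -0.44980468] 94.17219069326964
```

View pics/w7.png

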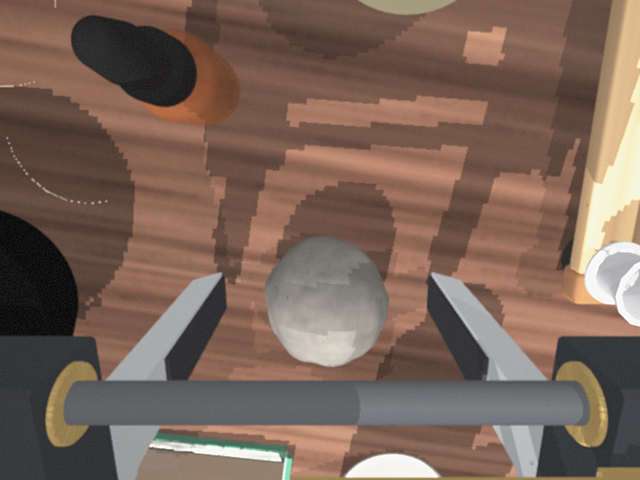

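View pics/s7.png

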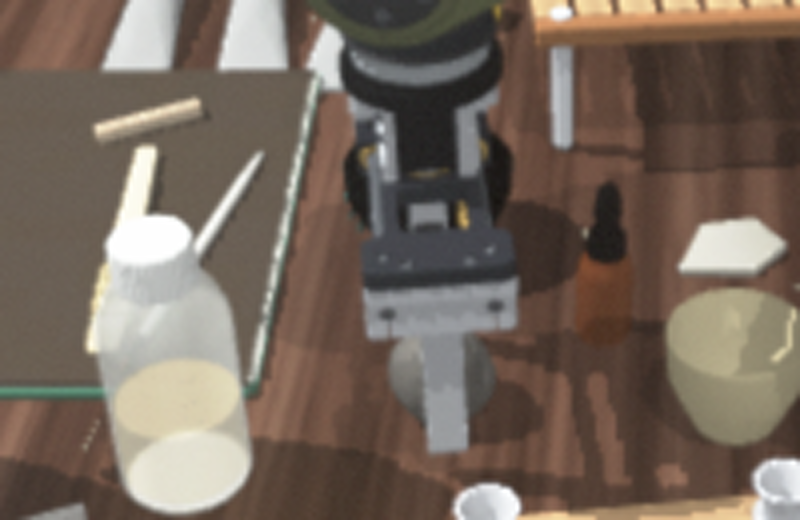

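The fingers now straddle the stone with the tips near the table. Closing.

arm_command:
  deltas:
    - {"xyz":[0,0,0],"turn":[0,0,0]}
    - {"xyz":[0,0,0],"turn":[0,0,0]}
    - {"xyz":[0,0,0],"turn":[0,0,0]}
    - {"xyz":[0,0,0],"turn":[0,0,0]}
    - {"xyz":[0,0,0],"turn":[0,0,0]}
    - {"xyz":[0,0,0],"turn":[0,0,0]}
    - {"xyz":[0,0,0],"turn":[0,0,0]}
  gripper: 1
  force: 15

```text
clock: 7.58
eef_pos: [628.0, -44.2, -14.9]
eef_rot: [3.142, 0.0, -2.976]
wrist_force: [-1.3, 1.3, 2.9]
finger_gap: 52.0
```

arm_command:
  deltas:
    - {"xyz":[0,0,0.03],"turn":[0,0,0]}
    - {"xyz":[0,0,0.05],"turn":[0,0,0]}
    - {"xyz":[-0.01,0.02,0.02],"turn":[0,0,0]}
    - {"xyz":[-0.022,0.044,0],"turn":[0,0,0]}
    - {"xyz":[-0.022,0.044,0],"turn":[0,0,0]}
    - {"xyz":[-0.022,0.044,0],"turn":[0,0,0]}
    - {"xyz":[-0.022,0.044,0],"turn":[0,0,0]}
    - {"xyz":[-0.02,0.04,0],"turn":[0,0,0]}
    - {"xyz":[-0.01,0.0217,0],"turn":[0,0,0]}
    - {"xyz":[0,0,-0.03],"turn":[0,0,0]}
    - {"xyz":[0,0,0],"turn":[0,0,0]}
    - {"xyz":[0,0,0],"turn":[0,0,0]}

```text
clock: 9.07
eef_pos: [500.4, 213.3, 55.9]
eef_rot: [3.142, 0.001, -2.977]
wrist_force: [-0.0, -0.1, 0.4]
finger_gap: 52.1
```

```bash
python3 - <<'E'
from m1 import *
c,E,st=snap("wrist");print(st["clock"],st["eef_pos"],st["wrist_force"],st["finger_gap"])
cv2.imwrite("pics/w8.png",c["color"][:,:,::-1])
E
```

```text
9.075 [500.40224224 213.34095207  55.85675157] [-0.0479533  -0.10580317  0.35801304] 52.09116992090075
```

View pics/w8.png

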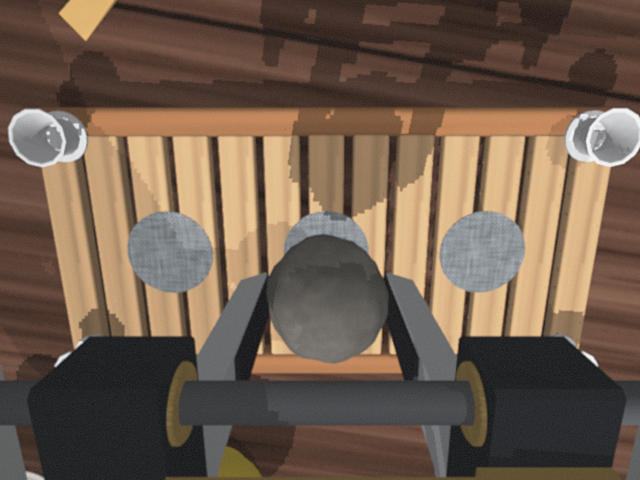

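arm_command:
  deltas:
    - {"xyz":[0,0,-0.025],"turn":[0,0,0]}
    - {"xyz":[0,0,-0.015],"turn":[0,0,0]}
    - {"xyz":[0,0,-0.006],"turn":[0,0,0]}
    - {"xyz":[0,0,-0.002],"turn":[0,0,0]}
    - {"xyz":[0,0,0],"turn":[0,0,0]}

```text
clock: 9.75
eef_pos: [500.2, 213.6, 7.5]
eef_rot: [3.141, 0.001, -2.976]
wrist_force: [0.2, -0.2, -0.4]
finger_gap: 52.0
```

arm_command:
  deltas:
    - {"xyz":[0,0,0],"turn":[0,0,0]}
    - {"xyz":[0,0,0],"turn":[0,0,0]}
    - {"xyz":[0,0,0],"turn":[0,0,0]}
    - {"xyz":[0,0,0],"turn":[0,0,0]}
    - {"xyz":[0,0,0.03],"turn":[0,0,0]}
    - {"xyz":[0,0,0.05],"turn":[0,0,0]}
    - {"xyz":[0,0,0.05],"turn":[0,0,0]}
    - {"xyz":[0,0,0.05],"turn":[0,0,0]}
    - {"xyz":[0.02,0,0.03],"turn":[0,0,0]}
    - {"xyz":[0.03,0,0],"turn":[0,0,0]}
    - {"xyz":[0,0,0],"turn":[0,0,0]}
  gripper: 0

```text
clock: 11.12
eef_pos: [550.7, 213.2, 216.5]
eef_rot: [-3.141, -0.0, -2.977]
wrist_force: [-0.2, 0.0, -0.4]
finger_gap: 94.4
```

```bash
python3 - <<'E'
from m1 import *
c,E,st=snap("wrist");print(st["clock"],st["eef_pos"],st["wrist_force"],st["finger_gap"])
cv2.imwrite("pics/w9.png",c["color"][:,:,::-1])
E
```

```text
11.125 [550.73328352 213.23682205 216.52043233] [-0.15872777  0.00151069 -0.36400539] 94.35650815958252
```

View pics/w9.png

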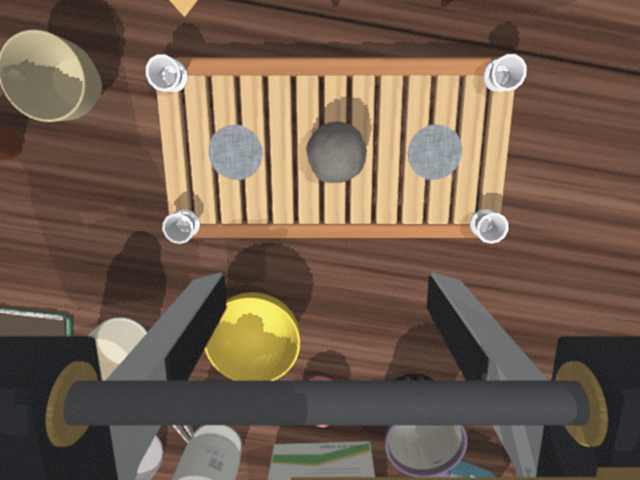

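```bash
python3 - <<'E'
from m1 import *
c,E,st=snap("wrist")
Rt=R.from_euler("z",0.165).as_matrix()
def tr(p): return Rt.T@(p-np.array([499.9,213.5,0]))
print(tr(plane(E,(337,152.5),46.5)))
P=[plane(E,p,22) for p in [(235.5,152),(434.5,152)]]
print([tr(p).round(1) for p in P])
E
```

```text
[-1.99077695  1.72277819 46.5       ]
[array([ -0.9, -94.5,  22. ]), array([-0.9, 95.4, 22. ])]
```

Pumice placed at tray (-2,+2) mm. Next is the cup: pinch its robot-side rim, jaws along tray x, with the gripper half closed beforehand.

arm_command:
  deltas:
    - {"xyz":[-0.01,-0.026,0],"turn":[0,0,-0.143]}
    - {"xyz":[-0.01,-0.026,0],"turn":[0,0,-0.143]}
    - {"xyz":[-0.01,-0.026,-0.01],"turn":[0,0,-0.143]}
    - {"xyz":[-0.01,-0.026,-0.01],"turn":[0,0,-0.143]}
    - {"xyz":[-0.01,-0.026,-0.01],"turn":[0,0,-0.143]}
    - {"xyz":[-0.01,-0.026,-0.01],"turn":[0,0,-0.143]}
    - {"xyz":[-0.01,-0.026,-0.01],"turn":[0,0,-0.143]}
    - {"xyz":[-0.01,-0.026,-0.01],"turn":[0,0,-0.143]}
    - {"xyz":[-0.01,-0.026,-0.01],"turn":[0,0,-0.143]}
    - {"xyz":[-0.01,-0.022,-0.01],"turn":[0,0,-0.143]}
    - {"xyz":[-0.007,0,-0.01],"turn":[0,0,-0.14]}
    - {"xyz":[0,0,0],"turn":[0,0,0]}
  gripper: 0.47

```text
clock: 12.72
eef_pos: [441.9, -42.3, 126.7]
eef_rot: [-3.141, -0.0, 1.737]
wrist_force: [-0.1, -0.2, 0.3]
finger_gap: 49.7
```

```bash
python3 - <<'E'
from m1 import *
c,E,st=snap("wrist");print(st["clock"],st["eef_pos"],st["eef_rot"],st["finger_gap"])
cv2.imwrite("pics/w10.png",c["color"][:,:,::-1])
E
```

```text
12.725 [441.91118482 -42.27814509 126.72377401] [-3.14067873e+00 -4.04580167e-04  1.73743279e+00] 49.72305256697362
```

View pics/w10.png

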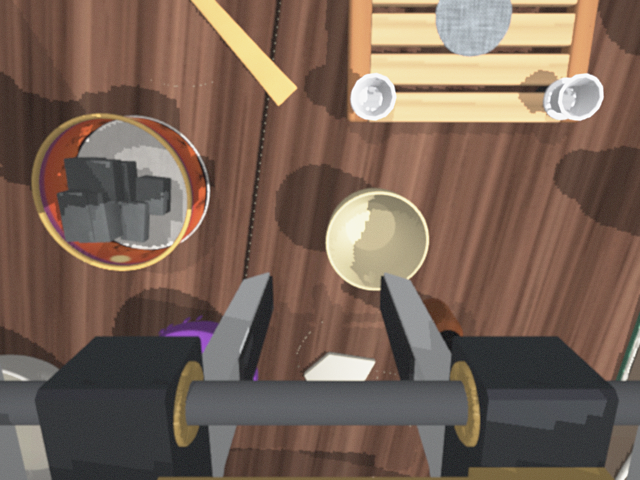

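```bash
python3 - <<'E'
from m1 import *
c,E,st=snap("wrist")
for p in [(377,240),(326,240),(428.5,240),(377,189.5),(377,290.5)]: print(plane(E,p,56).round(1))
crop(c["color"],280,320,140,80,5,"pics/sh1.png")
E
```

```text
[477.6 -38.7  56. ]
[442.5 -44.7  56. ]
[513.1 -32.6  56. ]
[470.5  -3.9  56. ]
[485.2 -75.9  56. ]
```

arm_command:
  deltas:
    - {"xyz":[0.0033,-0.0023,-0.03],"turn":[0,0,0]}
    - {"xyz":[0,0,-0.03],"turn":[0,0,0]}
    - {"xyz":[0,0,-0.02],"turn":[0,0,0]}
    - {"xyz":[0,0,-0.02],"turn":[0,0,0]}
    - {"xyz":[0,0,-0.016],"turn":[0,0,0]}
    - {"xyz":[0,0,0],"turn":[0,0,0]}

```text
clock: 13.58
eef_pos: [446.0, -44.4, 10.7]
eef_rot: [-3.14, -0.0, 1.739]
wrist_force: [0.1, 0.3, 1.0]
finger_gap: 50.3
```

```bash
python3 - <<'E'
from m1 import *
c,E,st=snap("wrist");print(st["clock"],st["eef_pos"],st["eef_rot"],st["wrist_force"])
cv2.imwrite("pics/w11.png",c["color"][:,:,::-1])
E
```

```text
13.575 [445.9754803  -44.44871236  10.65070694] [-3.14024034e+00 -4.97354050e-04  1.73945522e+00] [0.08093897 0.32958987 1.04159389]
```

View pics/w11.png

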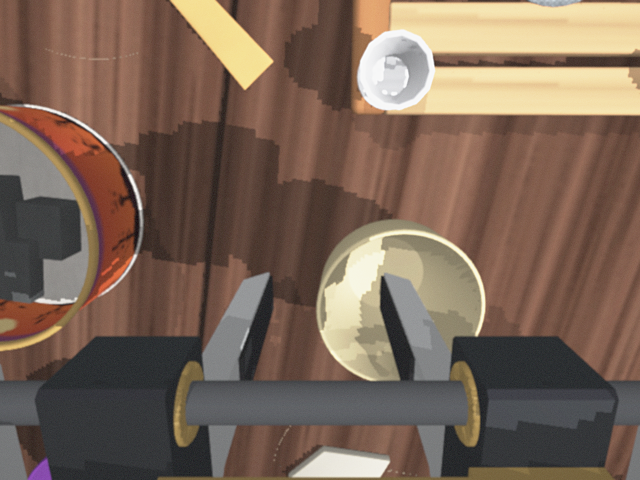

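The inner finger is inside the cup and the wall lies between the jaws. Closing gently.

arm_command:
  deltas:
    - {"xyz":[0,0,0],"turn":[0,0,0]}
    - {"xyz":[0,0,0],"turn":[0,0,0]}
    - {"xyz":[0,0,0],"turn":[0,0,0]}
    - {"xyz":[0,0,0],"turn":[0,0,0]}
    - {"xyz":[0,0,0],"turn":[0,0,0]}
    - {"xyz":[0,0,0],"turn":[0,0,0]}
    - {"xyz":[0,0,0],"turn":[0,0,0]}
    - {"xyz":[0,0,0],"turn":[0,0,0]}
  gripper: 1
  force: 20

```text
clock: 14.62
eef_pos: [446.5, -44.9, 11.2]
eef_rot: [3.141, 0.0, 1.737]
wrist_force: [0.1, -2.8, 5.2]
finger_gap: 4.1
```

```bash
python3 - <<'E'
from m1 import *
c,E,st=snap("wrist");print(st["clock"],st["eef_pos"],st["finger_gap"],st["wrist_force"])
cv2.imwrite("pics/w12.png",c["color"][:,:,::-1])
E
```

```text
14.625 [446.48819649 -44.94858535  11.23507011] 4.144548728161631 [ 0.07814844 -2.76933655  5.19210464]
```

View pics/w12.png

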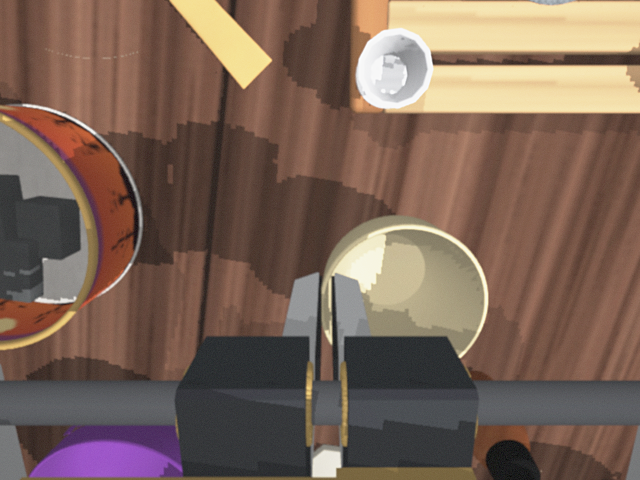

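arm_command:
  deltas:
    - {"xyz":[0,0,0.03],"turn":[0,0,0]}
    - {"xyz":[0,0,0.04],"turn":[0,0,0]}
    - {"xyz":[0,0,0.03],"turn":[0,0,0]}
    - {"xyz":[0,0,0],"turn":[0,0,0]}

```text
clock: 15.18
eef_pos: [446.8, -44.8, 112.2]
eef_rot: [3.139, 0.001, 1.737]
wrist_force: [0.3, -0.1, -1.9]
finger_gap: 4.2
```

```bash
python3 - <<'E'
from m1 import *
c,E,st=snap("wrist");print(st["clock"],st["eef_pos"],st["finger_gap"],st["wrist_force"])
cv2.imwrite("pics/w13.png",c["color"][:,:,::-1])
cs,Es,_=snap("side"); crop(cs["color"],260,100,200,150,4,"pics/s13.png")
E
```

```text
15.175 [446.82736474 -44.78187339 112.16026031] 4.194402878346333 [ 0.34310201 -0.12607245 -1.93295971]
```

View pics/w13.png

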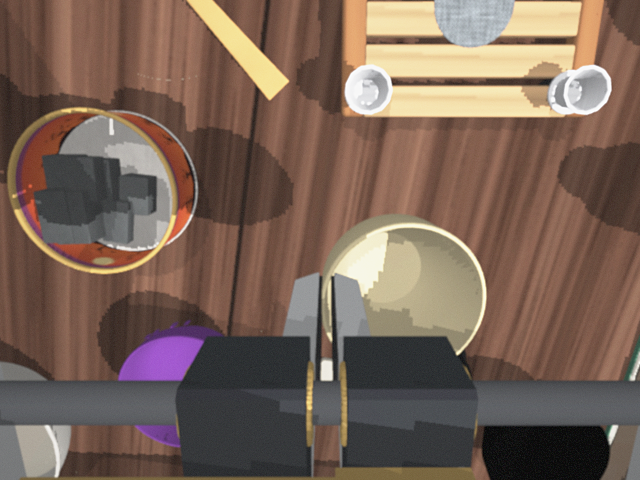

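View pics/s13.png

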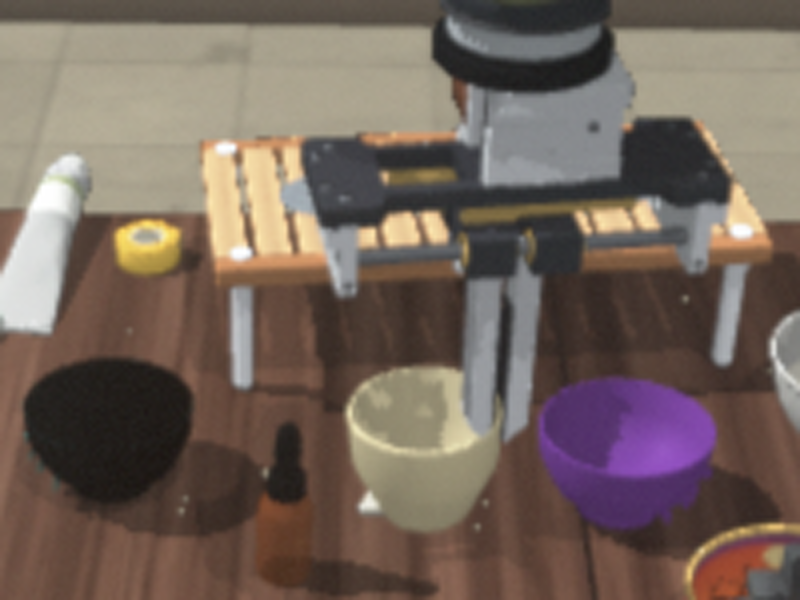

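```bash
python3 - <<'E'
from m1 import *
c,E,st=snap("wrist")
q=[plane(E,p,156.5) for p in [(487,295),(407,223.5),(345,250),(468,250)]]
A=np.array([[2*p[0],2*p[1],1] for p in q]);b=[p[0]**2+p[1]**2 for p in q]
s=np.linalg.lstsq(A,np.array(b),rcond=None)[0];print(s[:2],np.sqrt(s[2]+s[0]**2+s[1]**2),st["eef_pos"])
E
```

```text
[477.06615844 -36.64708448] 34.60225695566189 [445.61117297 -44.61635926 109.88370418]
```

arm_command:
  deltas:
    - {"xyz":[0.001,0.03,0],"turn":[0,0,0]}
    - {"xyz":[0.001,0.049,0],"turn":[0,0,0]}
    - {"xyz":[0.001,0.049,0],"turn":[0,0,0]}
    - {"xyz":[0.001,0.049,0],"turn":[0,0,0]}
    - {"xyz":[0.001,0.049,0],"turn":[0,0,0]}
    - {"xyz":[0.001,0.049,0],"turn":[0,0,0]}
    - {"xyz":[0.0004,0.045,0],"turn":[0,0,0]}
    - {"xyz":[0,0.0254,0],"turn":[0,0,0]}
    - {"xyz":[0,0,-0.04],"turn":[0,0,0]}
    - {"xyz":[0,0,-0.02],"turn":[0,0,0]}
    - {"xyz":[0,0,0],"turn":[0,0,0]}

```text
clock: 16.7
eef_pos: [451.2, 299.8, 48.4]
eef_rot: [-3.137, 0.002, 1.737]
wrist_force: [0.2, -0.4, -1.0]
finger_gap: 3.7
```

```bash
python3 - <<'E'
from m1 import *
c,E,st=snap("wrist");print(st["clock"],st["eef_pos"],st["finger_gap"],st["wrist_force"])
cv2.imwrite("pics/w14.png",c["color"][:,:,::-1])
cs,Es,_=snap("side"); crop(cs["color"],280,270,200,180,3,"pics/s14.png")
E
```

```text
16.7 [451.19048621 299.82816713  48.40760723] 3.673799636213423 [ 0.21881714 -0.3761769  -1.03755151]
```

View pics/w14.png

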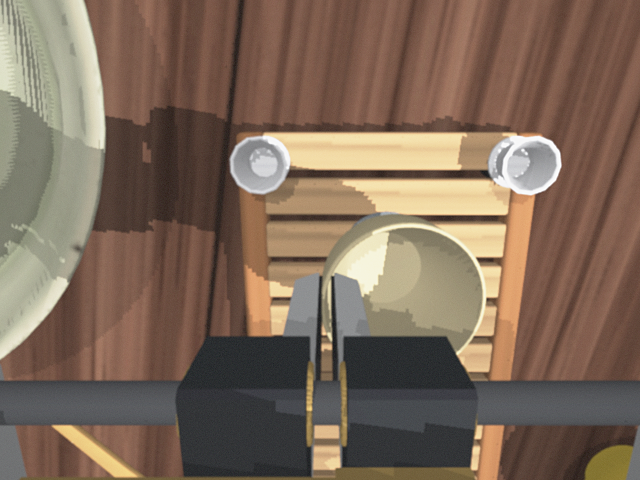

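View pics/s14.png

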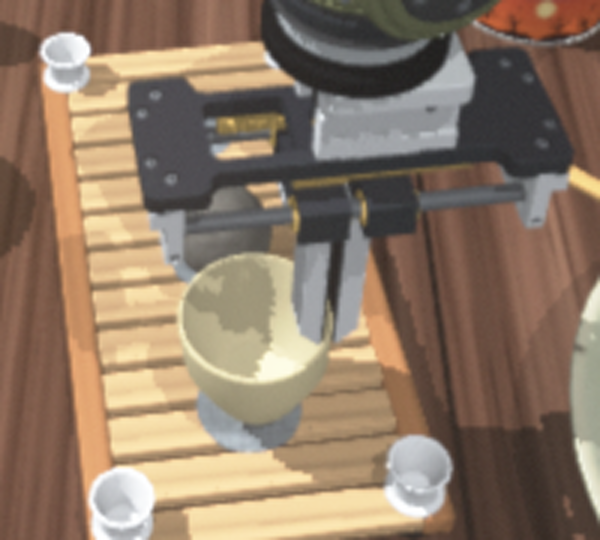

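arm_command:
  deltas:
    - {"xyz":[0.001,0.001,-0.008],"turn":[0,0,0]}
    - {"xyz":[0,0,-0.006],"turn":[0,0,0]}
    - {"xyz":[0,0,-0.003],"turn":[0,0,0]}
    - {"xyz":[0,0,0],"turn":[0,0,0]}

```text
clock: 17.3
eef_pos: [453.8, 301.7, 34.3]
eef_rot: [3.141, -0.0, 1.737]
wrist_force: [-1.0, -0.6, 3.4]
finger_gap: 4.2
```

arm_command:
  deltas:
    - {"xyz":[0,0,0],"turn":[0,0,0]}
    - {"xyz":[0,0,0],"turn":[0,0,0]}
    - {"xyz":[0,0,0],"turn":[0,0,0]}
    - {"xyz":[0,0,0],"turn":[0,0,0]}
    - {"xyz":[0,0,0.02],"turn":[0,0,0]}
    - {"xyz":[0,0,0.03],"turn":[0,0,0]}
    - {"xyz":[0,0,0.05],"turn":[0,0,0]}
    - {"xyz":[0,-0.02,0.05],"turn":[0,0,0]}
    - {"xyz":[0,-0.04,0.05],"turn":[0,0,0]}
    - {"xyz":[0,-0.05,0.03],"turn":[0,0,0]}
    - {"xyz":[0,0,0],"turn":[0,0,0]}
  gripper: 0.68

```text
clock: 18.68
eef_pos: [454.5, 190.7, 265.4]
eef_rot: [3.137, -0.001, 1.734]
wrist_force: [0.3, 1.0, -0.7]
finger_gap: 29.8
```

```bash
python3 - <<'E'
from m1 import *
c,E,st=snap("wrist");print(st["clock"],st["eef_pos"],st["finger_gap"],st["wrist_force"])
cv2.imwrite("pics/w15.png",c["color"][:,:,::-1])
E
```

```text
18.675 [454.4655054  190.67868574 265.42905012] 29.837592478625616 [ 0.28393435  1.00545863 -0.67394988]
```

View pics/w15.png

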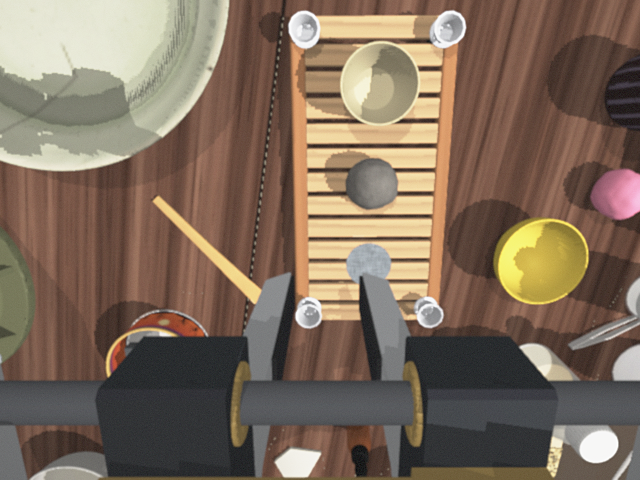

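```bash
python3 - <<'E'
from m1 import *
c,E,st=snap("wrist")
Rt=R.from_euler("z",0.165).as_matrix()
def tr(p): return Rt.T@(p-np.array([499.9,213.5,0]))
print("cup",tr(plane(E,(380,83),78)),tr(plane(E,(372,183),46)))
print("pad",tr(plane(E,(369,263),22)))
E
```

```text
cup [-0.46495287 97.55545653 78.        ] [-1.50964792  3.4833236  46.        ]
pad [  0.32626816 -91.54634283  22.        ]
```

arm_command:
  deltas:
    - {"xyz":[0.014,-0.038,0],"turn":[0,0,0]}
    - {"xyz":[0.014,-0.038,0],"turn":[0,0,0]}
    - {"xyz":[0.014,-0.038,0],"turn":[0,0,0]}
    - {"xyz":[0.014,-0.038,-0.01],"turn":[0,0,0]}
    - {"xyz":[0.014,-0.038,-0.02],"turn":[0,0,0]}
    - {"xyz":[0.014,-0.038,-0.02],"turn":[0,0,0]}
    - {"xyz":[0.014,-0.038,-0.02],"turn":[0,0,0]}
    - {"xyz":[0.014,-0.038,-0.02],"turn":[0,0,0]}
    - {"xyz":[0.014,-0.038,-0.02],"turn":[0,0,0]}
    - {"xyz":[0.014,-0.038,-0.015],"turn":[0,0,0]}
    - {"xyz":[0.005,0,0],"turn":[0,0,0]}
    - {"xyz":[0,0,0],"turn":[0,0,0]}
  gripper: 0.45

```text
clock: 20.27
eef_pos: [598.9, -186.1, 136.9]
eef_rot: [-3.14, -0.001, 1.738]
wrist_force: [-0.1, 0.4, 0.2]
finger_gap: 51.6
```

```bash
python3 - <<'E'
from m1 import *
c,E,st=snap("wrist");print(st["clock"],st["eef_pos"],st["finger_gap"],st["wrist_force"])
cv2.imwrite("pics/w16.png",c["color"][:,:,::-1])
E
```

```text
20.275 [ 598.88168917 -186.06554263  136.90656935] 51.55375032742914 [-0.10942331  0.38673961  0.23690537]
```

View pics/w16.png

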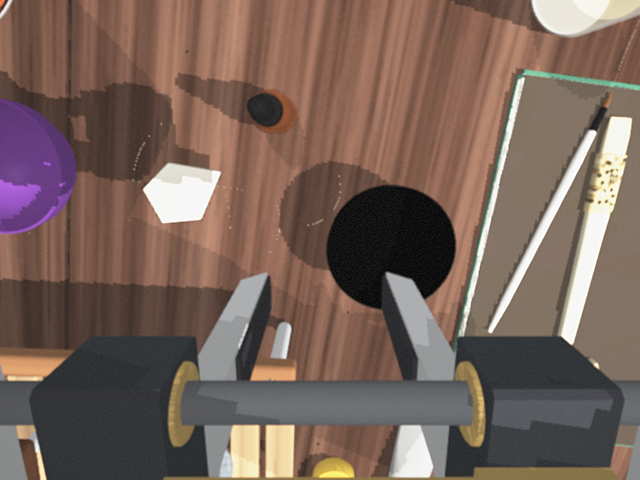

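```bash
python3 - <<'E'
from m1 import *
c,E,st=snap("wrist");im=c["color"]
for p in [(391.5,247),(327,247),(456,247),(391,184.5)]: print(plane(E,p,53).round(1))
H,S,V=masks(im)
m=((S<40)&(V>150)).astype(np.uint8); m[:,:135]=0;m[:150]=0;m[235:]=0;m[:,230:]=0
cn=max(cv2.findContours(m,0,2)[0],key=cv2.contourArea);ap=cv2.approxPolyDP(cn,4,True)[:,0]
Q=[plane(E,p,6) for p in ap];print("sherd",ap.tolist(),np.round(Q,1)[:,:2].tolist())
M=cv2.moments(cn);print("cent",plane(E,(M["m10"]/M["m00"],M["m01"]/M["m00"]),6))
E
```

```text
[ 647.8 -189.4   53. ]
[ 601.  -197.3   53. ]
[ 694.6 -181.4   53. ]
[ 637.9 -144.3   53. ]
sherd [[168, 163], [144, 191], [163, 222], [199, 219], [220, 172]] [[464.6, -162.6], [446.6, -188.8], [463.8, -212.5], [493.4, -204.9], [506.8, -162.8]]
cent [ 476.77376281 -184.31480098    6.        ]
```

arm_command:
  deltas:
    - {"xyz":[0.0075,-0.0102,-0.03],"turn":[0,0,0]}
    - {"xyz":[0,0,-0.03],"turn":[0,0,0]}
    - {"xyz":[0,0,-0.03],"turn":[0,0,0]}
    - {"xyz":[0,0,-0.02],"turn":[0,0,0]}
    - {"xyz":[0,0,-0.016],"turn":[0,0,0]}
    - {"xyz":[0,0,0],"turn":[0,0,0]}

```text
clock: 21.12
eef_pos: [605.9, -197.3, 11.2]
eef_rot: [-3.141, -0.001, 1.737]
wrist_force: [0.5, -0.3, -0.9]
finger_gap: 51.5
```

```bash
python3 - <<'E'
from m1 import *
c,E,st=snap("wrist");print(st["clock"],st["eef_pos"],st["finger_gap"],st["wrist_force"])
im=c["color"].astype(float);cv2.imwrite("pics/w17.png",np.clip(255*(im/255)**.5,0,255).astype(np.uint8)[:,:,::-1])
cs,Es,_=snap("side"); crop(cs["color"],220,130,200,130,4,"pics/s17.png")
E
```

```text
21.125 [ 605.88514702 -197.32530981   11.2192665 ] 51.4651058342189 [ 0.54114723 -0.30835614 -0.90054301]
```

View pics/w17.png

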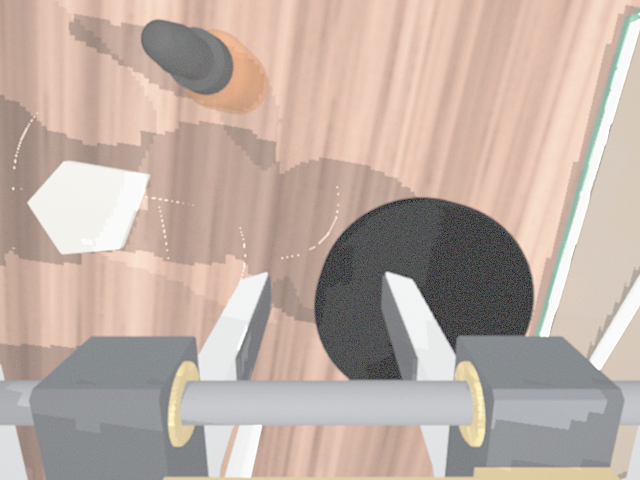

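View pics/s17.png

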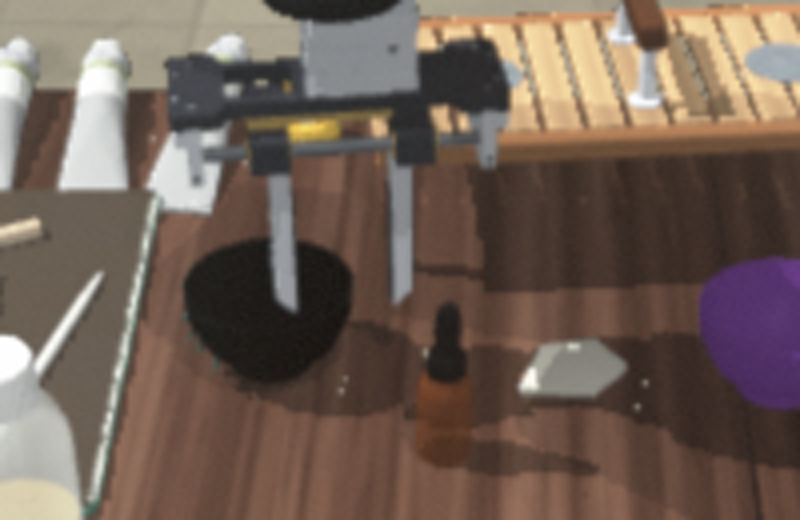

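arm_command:
  deltas:
    - {"xyz":[0,0,0],"turn":[0,0,0]}
    - {"xyz":[0,0,0],"turn":[0,0,0]}
    - {"xyz":[0,0,0],"turn":[0,0,0]}
    - {"xyz":[0,0,0],"turn":[0,0,0]}
    - {"xyz":[0,0,0],"turn":[0,0,0]}
    - {"xyz":[0,0,0],"turn":[0,0,0]}
    - {"xyz":[0,0,0],"turn":[0,0,0]}
    - {"xyz":[0,0,0],"turn":[0,0,0]}
  gripper: 1
  force: 25

```text
clock: 22.22
eef_pos: [606.3, -197.9, 12.1]
eef_rot: [3.141, 0.0, 1.737]
wrist_force: [-1.2, -2.4, 5.3]
finger_gap: 8.9
```

arm_command:
  deltas:
    - {"xyz":[0,0,0.01],"turn":[0,0,0]}
    - {"xyz":[0,0,0.03],"turn":[0,0,0]}
    - {"xyz":[0,0,0.04],"turn":[0,0,0]}
    - {"xyz":[0,0,0.04],"turn":[0,0,0]}
    - {"xyz":[0,0,0],"turn":[0,0,0]}

```text
clock: 22.85
eef_pos: [607.2, -197.9, 135.2]
eef_rot: [3.137, 0.002, 1.737]
wrist_force: [-0.1, -0.4, -1.8]
finger_gap: 6.7
```

```bash
python3 - <<'E'
from m1 import *
c,E,st=snap("wrist");print(st["clock"],st["eef_pos"],st["finger_gap"],st["wrist_force"])
im=c["color"].astype(float);cv2.imwrite("pics/w18.png",np.clip(255*(im/255)**.5,0,255).astype(np.uint8)[:,:,::-1])
cs,Es,_=snap("side"); crop(cs["color"],220,80,200,150,4,"pics/s18.png")
E
```

```text
22.85 [ 607.23300805 -197.85421026  135.2448607 ] 6.68954394268731 [-0.12924929 -0.41045215 -1.84822469]
```

View pics/w18.png

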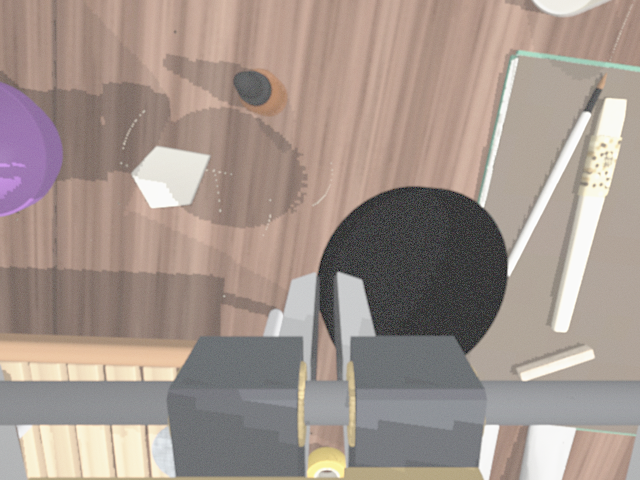

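View pics/s18.png

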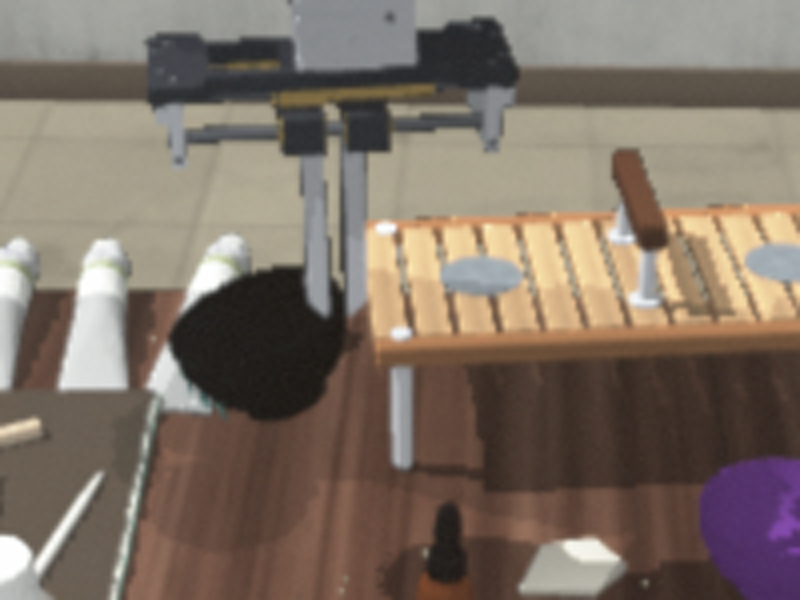

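The bowl tilted in the grip (gap 8.9→6.7 mm). I'll set it back down and regrasp deeper and firmer.

arm_command:
  deltas:
    - {"xyz":[0,0,-0.04],"turn":[0,0,0]}
    - {"xyz":[0,0,-0.03],"turn":[0,0,0]}
    - {"xyz":[0,0,-0.02],"turn":[0,0,0]}
    - {"xyz":[0,0,-0.012],"turn":[0,0,0]}
    - {"xyz":[0,0,-0.006],"turn":[0,0,0]}
    - {"xyz":[0,0,-0.006],"turn":[0,0,0]}
    - {"xyz":[0,0,-0.004],"turn":[0,0,0]}
    - {"xyz":[0,0,-0.002],"turn":[0,0,0]}
    - {"xyz":[0,0,0],"turn":[0,0,0]}

```text
clock: 24.08
eef_pos: [606.9, -198.4, 14.0]
eef_rot: [3.14, 0.002, 1.737]
wrist_force: [-7.5, -0.0, 12.4]
finger_gap: 7.3
```

arm_command:
  deltas:
    - {"xyz":[0,0,0],"turn":[0,0,0]}
    - {"xyz":[0,0,0],"turn":[0,0,0]}
    - {"xyz":[0,0,0],"turn":[0,0,0]}
    - {"xyz":[0,0,0],"turn":[0,0,0]}
    - {"xyz":[0,0,0],"turn":[0,0,0]}
    - {"xyz":[0,0,0],"turn":[0,0,0]}
  gripper: 0.45

```text
clock: 24.82
eef_pos: [606.1, -197.7, 11.8]
eef_rot: [-3.142, -0.0, 1.737]
wrist_force: [-0.1, -0.4, 0.1]
finger_gap: 51.8
```

```bash
python3 - <<'E'
from m1 import *
c,E,st=snap("wrist");print(st["clock"],st["eef_pos"],st["finger_gap"],st["wrist_force"])
im=c["color"].astype(float);cv2.imwrite("pics/w19.png",np.clip(255*(im/255)**.5,0,255).astype(np.uint8)[:,:,::-1])
cs,Es,_=snap("side"); crop(cs["color"],220,130,200,130,4,"pics/s19.png")
E
```

```text
24.825 [ 606.13464181 -197.67041524   11.79591933] 51.82568525353979 [-0.05175261 -0.3616709   0.0510888 ]
```

View pics/w19.png

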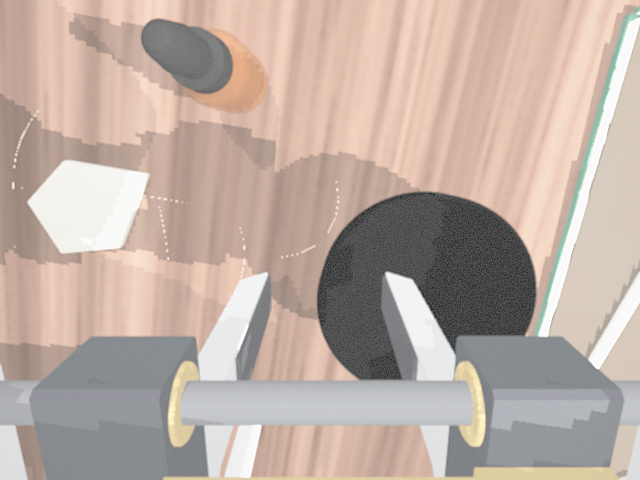

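View pics/s19.png

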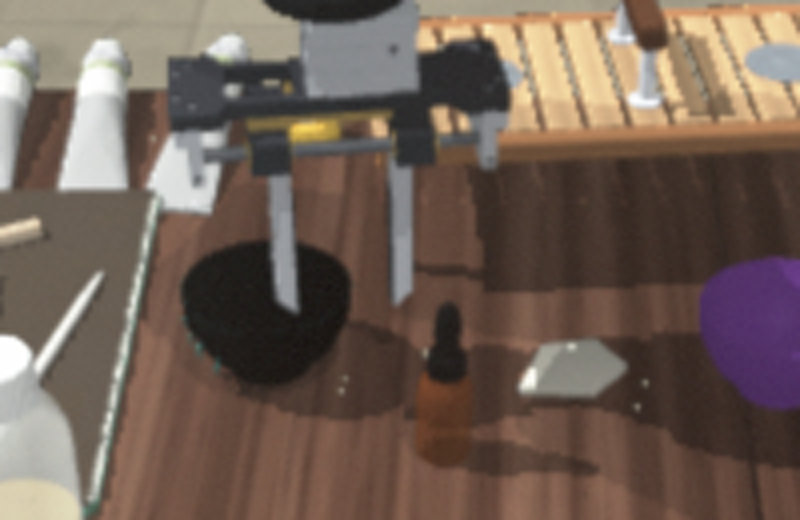

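arm_command:
  deltas:
    - {"xyz":[0.001,0,-0.009],"turn":[0,0,0]}
    - {"xyz":[0,0,-0.007],"turn":[0,0,0]}
    - {"xyz":[0,0,0],"turn":[0,0,0]}

```text
clock: 25.3
eef_pos: [606.7, -197.5, -5.2]
eef_rot: [-3.14, -0.001, 1.737]
wrist_force: [-0.4, -0.1, -0.4]
finger_gap: 51.4
```

arm_command:
  deltas:
    - {"xyz":[0,0,0],"turn":[0,0,0]}
    - {"xyz":[0,0,0],"turn":[0,0,0]}
    - {"xyz":[0,0,0],"turn":[0,0,0]}
    - {"xyz":[0,0,0],"turn":[0,0,0]}
    - {"xyz":[0,0,0],"turn":[0,0,0]}
    - {"xyz":[0,0,0],"turn":[0,0,0]}
    - {"xyz":[0,0,0],"turn":[0,0,0]}
    - {"xyz":[0,0,0],"turn":[0,0,0]}
  gripper: 1
  force: 45

```text
clock: 26.3
eef_pos: [608.3, -198.1, -1.7]
eef_rot: [3.139, 0.002, 1.737]
wrist_force: [-5.9, 1.4, 16.4]
finger_gap: 16.7
```

arm_command:
  deltas:
    - {"xyz":[0,0,0.005],"turn":[0,0,0]}
    - {"xyz":[0,0,0.01],"turn":[0,0,0]}
    - {"xyz":[0,0,0.015],"turn":[0,0,0]}
    - {"xyz":[0,0,0.02],"turn":[0,0,0]}
    - {"xyz":[0,0,0],"turn":[0,0,0]}

```text
clock: 26.92
eef_pos: [607.8, -198.0, 47.7]
eef_rot: [3.14, 0.001, 1.737]
wrist_force: [0.0, 0.1, -1.3]
finger_gap: 9.2
```

```bash
python3 - <<'E'
from m1 import *
c,E,st=snap("wrist");print(st["clock"],st["eef_pos"],st["finger_gap"],st["wrist_force"])
im=c["color"].astype(float);cv2.imwrite("pics/w20.png",np.clip(255*(im/255)**.5,0,255).astype(np.uint8)[:,:,::-1])
cs,Es,_=snap("side"); crop(cs["color"],220,100,200,150,4,"pics/s20.png")
E
```

```text
26.925 [ 607.75790125 -197.9938754    47.71322293] 9.242990055850393 [ 0.0386626   0.14212682 -1.32138854]
```

View pics/w20.png

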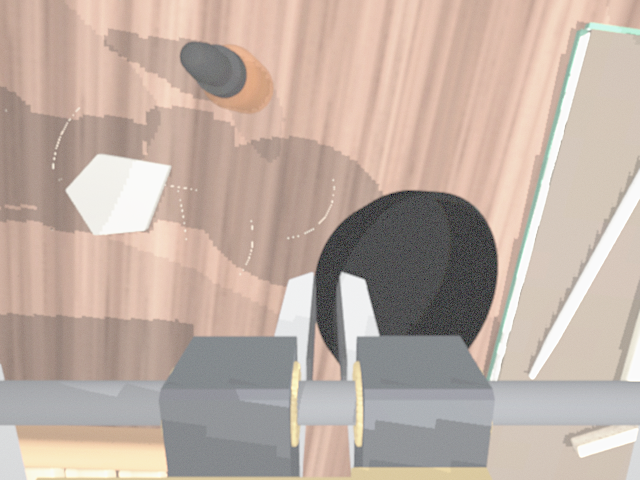

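View pics/s20.png

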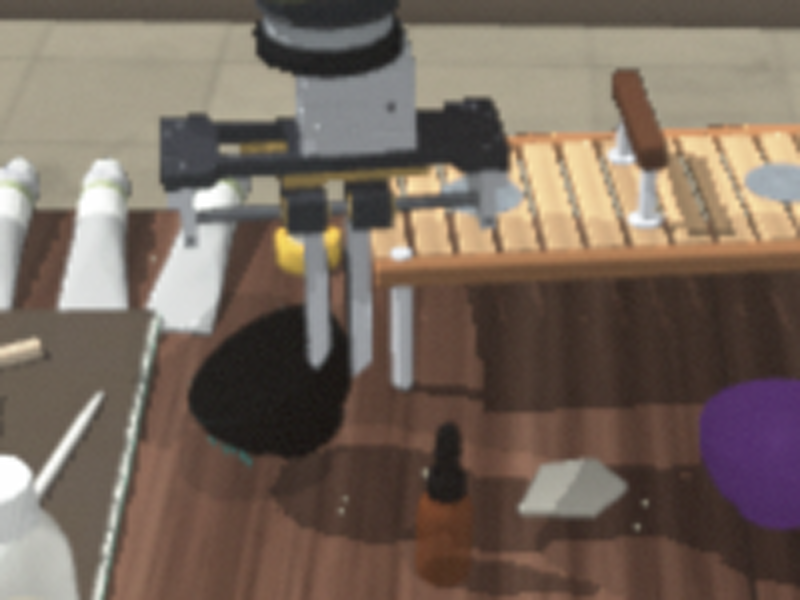

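The pads align with the sloping wall, which tilts the bowl about 25°. The grip itself is firm, with the 9.2 mm gap flush on the wall. I'll lift and lean the tool to level the bowl.

arm_command:
  deltas:
    - {"xyz":[0,0,0.04],"turn":[0,0,0]}
    - {"xyz":[0,0,0.04],"turn":[0,0,0]}
    - {"xyz":[0.0043,0.0007,0.001],"turn":[0.0165,-0.0986,0]}
    - {"xyz":[0.0043,0.0007,0.001],"turn":[0.0165,-0.0986,0]}
    - {"xyz":[0.0043,0.0007,0.001],"turn":[0.0165,-0.0986,0]}
    - {"xyz":[0.0043,0.0007,0.001],"turn":[0.0165,-0.0986,0]}
    - {"xyz":[0,0,0],"turn":[0,0,0]}
    - {"xyz":[0,0,0],"turn":[0,0,0]}

```text
clock: 28.02
eef_pos: [624.4, -194.9, 129.7]
eef_rot: [2.744, -0.0, 1.737]
wrist_force: [0.0, 0.0, -1.1]
finger_gap: 9.6
```

```bash
python3 - <<'E'
from m1 import *
c,E,st=snap("wrist");print(st["clock"],st["eef_pos"],st["eef_rot"],st["finger_gap"],st["wrist_force"])
im=c["color"].astype(float);cv2.imwrite("pics/w21.png",np.clip(255*(im/255)**.5,0,255).astype(np.uint8)[:,:,::-1])
cs,Es,_=snap("side"); im=cs["color"].astype(float);crop(np.clip(255*(im/255)**.5,0,255).astype(np.uint8),220,80,200,150,4,"pics/s21.png")
E
```

```text
28.025 [ 624.35681116 -194.87525637  129.66301795] [ 2.74393646e+00 -1.19428921e-04  1.73695189e+00] 9.617387967940743 [ 0.04280567  0.04939246 -1.12421133]
```

View pics/w21.png

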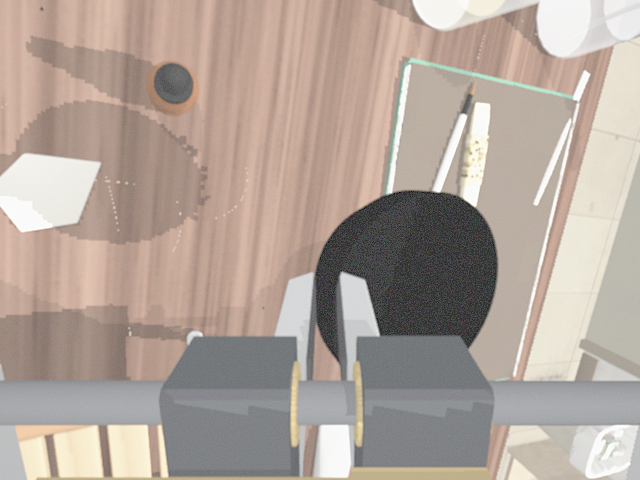

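View pics/s21.png

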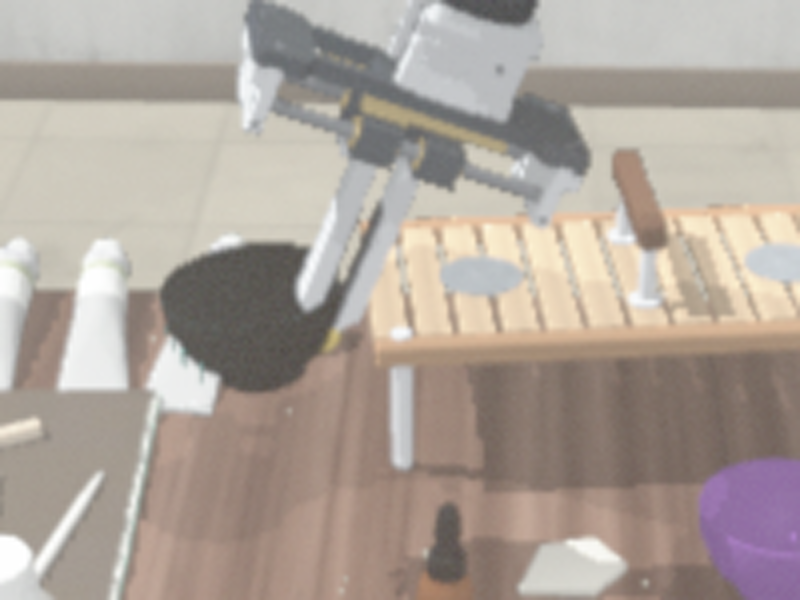

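```bash
python3 - <<'E'
from m1 import *
im0=np.load("side0.npy");cs,Es,_=snap("side")
out=[]
for im,(x0,y0,x1,y1) in ((im0,(255,180,330,235)),(cs["color"],(255,130,330,185))):
    s=im[y0:y1,x0:x1]; g=cv2.resize(s,None,fx=8,fy=8,interpolation=cv2.INTER_CUBIC).astype(float)
    out.append(np.clip(255*(g/255)**.35,0,255).astype(np.uint8))
cv2.imwrite("pics/cmp.png",np.hstack(out)[:, :, ::-1][:, ::1])
print(np.hstack(out).shape)
E
python3 -c "
import cv2;i=cv2.imread('pics/cmp.png');cv2.imwrite('pics/cmp.png',cv2.resize(i,None,fx=.66,fy=.66))"
```

```text
(440, 1200, 3)
```

View pics/cmp.png

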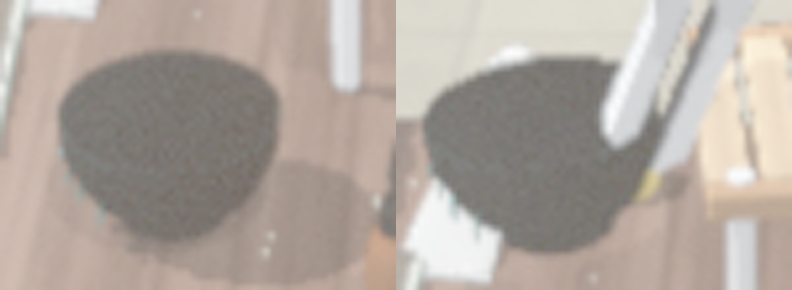

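```bash
python3 - <<'E'
from m1 import *
cs,Es,_=snap("side");im=cs["color"]
for z in (175,180,184,190): print(z,plane(Es,(281,151.8),z).round(0),plane(Es,(260.5,151.8),z).round(0))
print(proj(Es,[648.5,-190.9,131]),"foot seen",(255+(550-396)/5.28,130+250/5.28))
sc,Ec,_=snap("scene");im=sc["color"].astype(float)
p=proj(Ec,[648.5,-190.9,184]);print("scene rim centre",p,proj(Ec,[648.5,-190.9,131]))
x,y=int(p[0]),int(p[1])
g=np.clip(255*(im/255)**.4,0,255).astype(np.uint8);crop(g,x-60,y-40,130,100,6,"pics/sc21.png");print(x-60,y-40)
E
```

```text
175 [ 653. -186.  175.] [ 696. -185.  175.]
180 [ 652. -177.  180.] [ 694. -175.  180.]
184 [ 651. -169.  184.] [ 693. -168.  184.]
190 [ 649. -158.  190.] [ 691. -156.  190.]
[284.66547704 169.18662635] foot seen (284.1666666666667, 177.34848484848484)
scene rim centre [378.07967911 212.59942748] [376.70580376 232.09667729]
318 172
```

View pics/sc21.png

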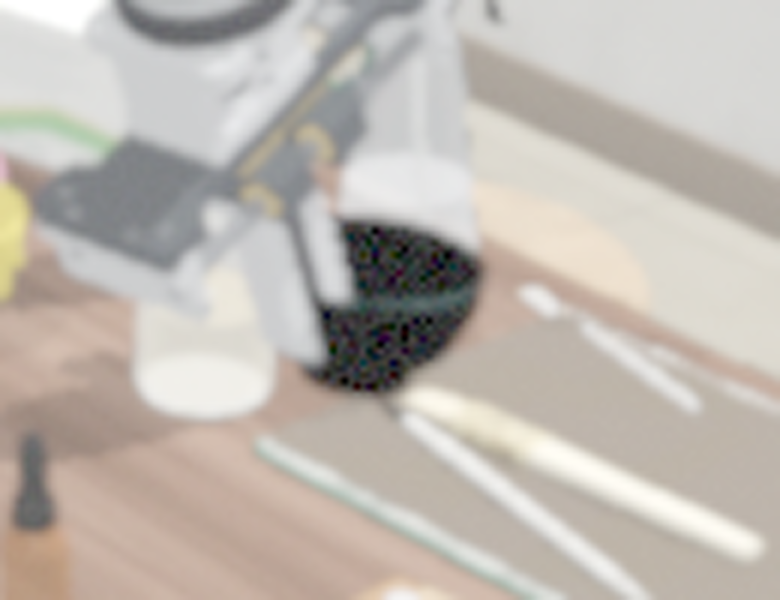

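arm_command:
  deltas:
    - {"xyz":[-0.01,0.02,0],"turn":[0,0,0]}
    - {"xyz":[-0.0165,0.039,0],"turn":[0,0,0]}
    - {"xyz":[-0.0165,0.039,0],"turn":[0,0,0]}
    - {"xyz":[-0.0165,0.039,0],"turn":[0,0,0]}
    - {"xyz":[-0.0165,0.039,0],"turn":[0,0,0]}
    - {"xyz":[-0.0165,0.039,0],"turn":[0,0,0]}
    - {"xyz":[-0.0165,0.039,0],"turn":[0,0,0]}
    - {"xyz":[-0.0165,0.039,0],"turn":[0,0,0]}
    - {"xyz":[-0.0074,0.0177,-0.02],"turn":[0,0,0]}
    - {"xyz":[0,0,-0.03],"turn":[0,0,0]}
    - {"xyz":[0,0,-0.025],"turn":[0,0,0]}
    - {"xyz":[0,0,0],"turn":[0,0,0]}

```text
clock: 29.78
eef_pos: [490.6, 115.8, 53.6]
eef_rot: [2.745, 0.0, 1.737]
wrist_force: [0.5, -0.4, -1.0]
finger_gap: 9.8
```

```bash
python3 - <<'E'
from m1 import *
c,E,st=snap("wrist");print(st["clock"],st["eef_pos"],st["eef_rot"],st["finger_gap"],st["wrist_force"])
im=c["color"].astype(float);cv2.imwrite("pics/w22.png",np.clip(255*(im/255)**.5,0,255).astype(np.uint8)[:,:,::-1])
cs,Es,_=snap("side"); im=cs["color"].astype(float);crop(np.clip(255*(im/255)**.5,0,255).astype(np.uint8),260,210,200,150,4,"pics/s22.png")
E
```

```text
29.775 [490.59834967 115.84616395  53.56587424] [2.74496130e+00 1.15432371e-04 1.73702751e+00] 9.757304747584211 [ 0.53995174 -0.38503992 -0.97777806]
```

View pics/w22.png

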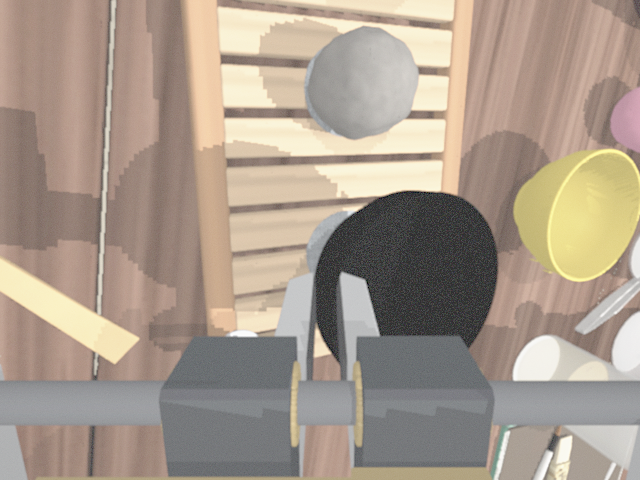

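View pics/s22.png

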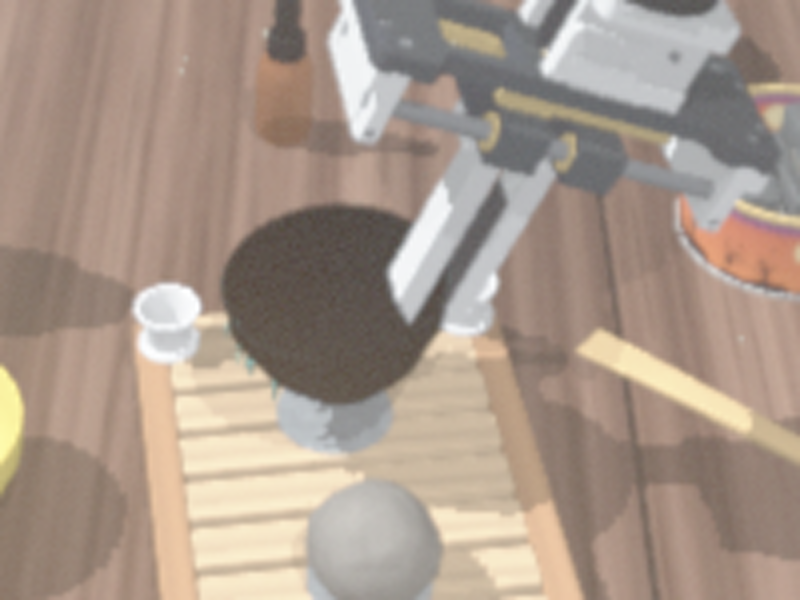

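arm_command:
  deltas:
    - {"xyz":[0,0,-0.013],"turn":[0,0,0]}
    - {"xyz":[0,0,-0.01],"turn":[0,0,0]}
    - {"xyz":[0,0,-0.004],"turn":[0,0,0]}
    - {"xyz":[0,0,0],"turn":[0,0,0]}

```text
clock: 30.38
eef_pos: [491.5, 115.8, 27.7]
eef_rot: [2.742, 0.0, 1.737]
wrist_force: [0.7, -0.4, -0.6]
finger_gap: 9.4
```

```bash
python3 - <<'E'
from m1 import *
cs,Es,st=snap("side"); print(st["clock"],st["eef_pos"],st["wrist_force"],st["finger_gap"]);im=cs["color"].astype(float);crop(np.clip(255*(im/255)**.5,0,255).astype(np.uint8),260,230,160,120,5,"pics/s23.png")
E
```

```text
30.375 [491.54788613 115.83039477  27.73796915] [ 0.70403236 -0.40690423 -0.59196529] 9.430597850084323
```

View pics/s23.png

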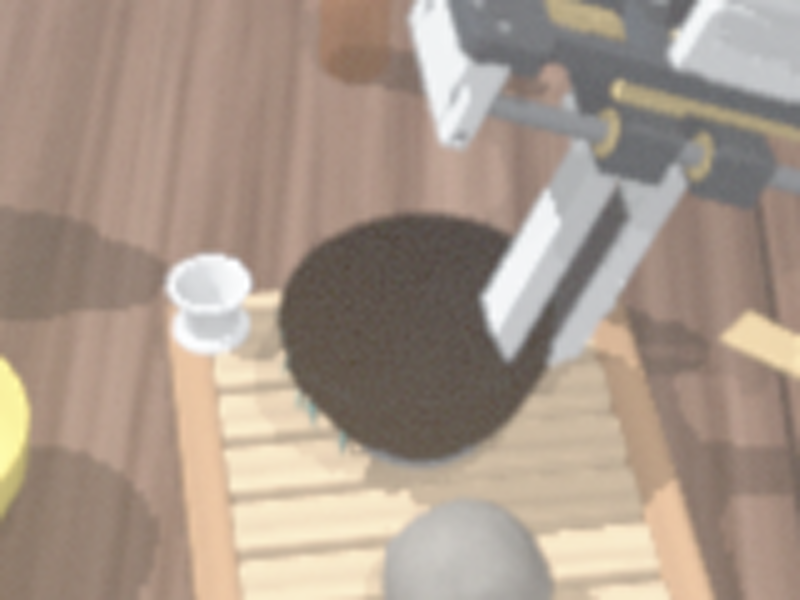

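arm_command:
  deltas:
    - {"xyz":[0,0,-0.002],"turn":[0,0,0]}
    - {"xyz":[0,0,-0.002],"turn":[0,0,0]}
    - {"xyz":[0,0,0],"turn":[0,0,0]}

```text
clock: 30.8
eef_pos: [492.0, 115.9, 24.6]
eef_rot: [2.74, 0.0, 1.737]
wrist_force: [-6.2, -0.6, 10.8]
finger_gap: 9.5
```

arm_command:
  deltas:
    - {"xyz":[0,0,-0.002],"turn":[0,0,0]}
    - {"xyz":[0,0,-0.002],"turn":[0,0,0]}
    - {"xyz":[0,0,0],"turn":[0,0,0]}

```text
clock: 31.18
eef_pos: [492.4, 116.1, 22.5]
eef_rot: [2.738, 0.0, 1.737]
wrist_force: [-30.4, -5.5, 48.6]
finger_gap: 9.8
```

arm_command:
  deltas:
    - {"xyz":[0,0,0.0035],"turn":[0,0,0]}
    - {"xyz":[0,0,0],"turn":[0,0,0]}

```text
clock: 31.42
eef_pos: [492.3, 116.0, 24.2]
eef_rot: [2.739, 0.0, 1.737]
wrist_force: [-0.9, -0.2, 5.2]
finger_gap: 9.7
```

arm_command:
  deltas:
    - {"xyz":[0,0,0],"turn":[0,0,0]}
    - {"xyz":[0,0,0],"turn":[0,0,0]}
    - {"xyz":[0,0,0],"turn":[0,0,0]}
    - {"xyz":[0,0,0],"turn":[0,0,0]}
    - {"xyz":[0,0,0],"turn":[0,0,0]}
  gripper: 0.65

```text
clock: 32.05
eef_pos: [491.4, 115.8, 23.3]
eef_rot: [2.742, 0.0, 1.737]
wrist_force: [0.2, 0.9, 0.5]
finger_gap: 33.3
```

```bash
python3 - <<'E'
from m1 import *
cs,Es,st=snap("side"); print(st["clock"],st["eef_pos"],st["wrist_force"],st["finger_gap"]);im=cs["color"].astype(float);crop(np.clip(255*(im/255)**.5,0,255).astype(np.uint8),260,230,160,120,5,"pics/s24.png")
E
```

```text
32.05 [491.39711568 115.81311191  23.27169114] [0.23801114 0.88910546 0.48501833] 33.28394218773145
```

View pics/s24.png

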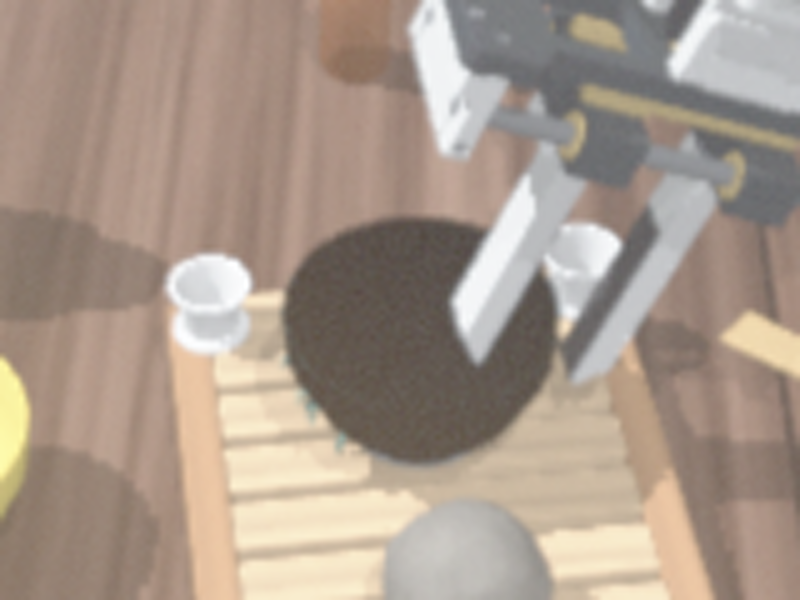

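arm_command:
  deltas:
    - {"xyz":[-0.0096,-0.0016,0.023],"turn":[0,0,0]}
    - {"xyz":[-0.0115,-0.0019,0.028],"turn":[0,0,0]}
    - {"xyz":[-0.0115,-0.0019,0.028],"turn":[0,0,0]}
    - {"xyz":[0,0,0.05],"turn":[-0.0165,0.0986,0]}
    - {"xyz":[0,0,0.05],"turn":[-0.0165,0.0986,0]}
    - {"xyz":[0,0,0.05],"turn":[-0.0165,0.0986,0]}
    - {"xyz":[0,0,0.02],"turn":[-0.0165,0.0986,0]}
    - {"xyz":[0,0,0],"turn":[0,0,0]}
    - {"xyz":[0,0,0],"turn":[0,0,0]}

```text
clock: 33.22
eef_pos: [458.4, 110.4, 271.0]
eef_rot: [-3.142, -0.0, 1.737]
wrist_force: [-0.2, 0.1, 0.0]
finger_gap: 33.1
```

```bash
python3 - <<'E'
from m1 import *
c,E,st=snap("wrist");print(st["clock"],st["eef_pos"],st["eef_rot"],st["finger_gap"],st["wrist_force"])
im=c["color"].astype(float);cv2.imwrite("pics/w25.png",np.clip(255*(im/255)**.6,0,255).astype(np.uint8)[:,:,::-1])
E
```

```text
33.225 [458.38222963 110.35693082 270.97464963] [-3.14150212e+00 -1.66482870e-05  1.73682000e+00] 33.13690811009886 [-0.2016895   0.10348349  0.03481782]
```

View pics/w25.png

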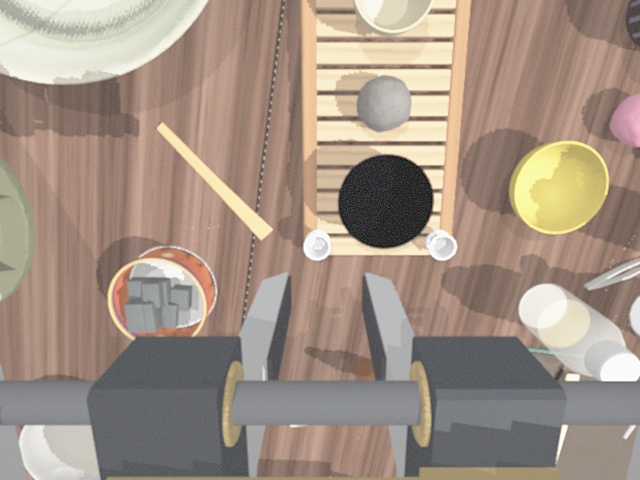

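```bash
cat >> m1.py <<'E'
TC=np.array([499.9,213.5,0]);TY=0.165;RT=R.from_euler("z",TY).as_matrix()
def tr(p): return RT.T@(np.asarray(p)-TC)
def trinv(p): return RT@np.asarray(p,float)+TC
E
python3 - <<'E'
from m1 import *
c,E,st=snap("wrist");im=c["color"]
m=(im.max(2)<40).astype(np.uint8);m[:, :320]=0;m[:,460:]=0;m[:140]=0;m[262:]=0
cn=max(cv2.findContours(cv2.morphologyEx(m,cv2.MORPH_CLOSE,np.ones((5,5))),0,2)[0],key=cv2.contourArea)
el=cv2.fitEllipse(cn);print(el,"bowl",tr(plane(E,el[0],75)))
print("sock",tr(plane(E,(318,244.5),44)),tr(plane(E,(441.5,244.5),44)))
print("pum",tr(plane(E,(384.5,103.5),46.5)))
E
```

```text
((385.3769226074219, 200.95811462402344), (90.68238067626953, 94.34113311767578), 58.93001937866211) bowl [ 6.65222205e-02 -9.23349578e+01  7.50000000e+01]
sock [ -67.30075693 -146.30810539   44.        ] [  67.84943817 -146.1458514    44.        ]
pum [-0.43543506  0.82248894 46.5       ]
```

arm_command:
  deltas:
    - {"xyz":[0,-0.03,0.02],"turn":[0,0,0]}
    - {"xyz":[0,-0.049,0.02],"turn":[0,0,0]}
    - {"xyz":[0,-0.049,0.01],"turn":[0,0,0]}
    - {"xyz":[0,-0.049,0],"turn":[0,0,0]}
    - {"xyz":[0,-0.049,0],"turn":[0,0,0]}
    - {"xyz":[0,-0.049,0],"turn":[0,0,0]}
    - {"xyz":[0,-0.049,0],"turn":[0,0,0]}
    - {"xyz":[0,-0.049,0],"turn":[0,0,0]}
    - {"xyz":[0,-0.049,0],"turn":[0,0,-0.02]}
    - {"xyz":[-0.005,-0.049,0],"turn":[0,0,-0.025]}
    - {"xyz":[-0.015,-0.049,0],"turn":[0,0,0]}
    - {"xyz":[0,-0.01,0],"turn":[0,0,0]}
  gripper: 0

```text
clock: 34.83
eef_pos: [437.4, -421.6, 321.1]
eef_rot: [-3.141, -0.001, 1.689]
wrist_force: [0.1, 0.6, -0.1]
finger_gap: 94.1
```

```bash
python3 - <<'E'
from m1 import *
c,E,st=snap("wrist");print(st["clock"],st["eef_pos"],st["eef_rot"],st["finger_gap"],st["wrist_force"])
cv2.imwrite("pics/w26.png",c["color"][:,:,::-1])
E
```

```text
34.825 [ 437.40892272 -421.62327977  321.09253401] [-3.14073952e+00 -7.64360966e-04  1.68884648e+00] 94.05749235053253 [ 0.0538001   0.5519     -0.05859042]
```

View pics/w26.png

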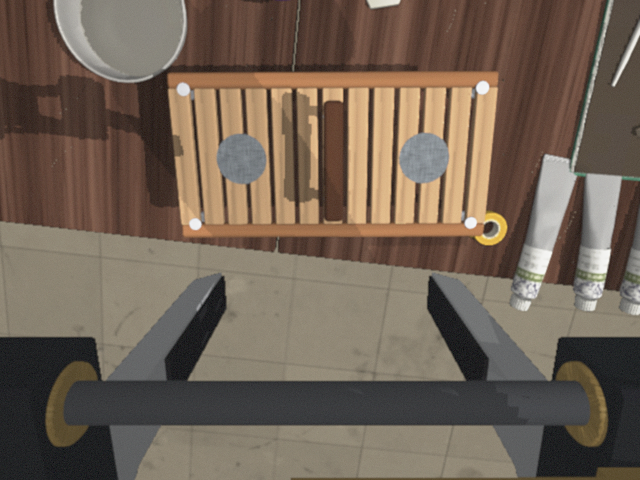

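```bash
python3 - <<'E'
from m1 import *
c,E,st=snap("wrist");im=c["color"];H,S,V=masks(im)
P=[]
for n in [(241,159),(423,158)]:
    b=best((S<60)&(V>90)&(V<190)&(H>90),n,15); P.append(plane(E,b[0],92)); print(b[0],b[1],P[-1].round(1))
d=P[1]-P[0];print("len",np.linalg.norm(d),"phi",np.arctan2(d[1],d[0]),"centre",(P[0]+P[1])/2)
Q=[]
for n in [(183,89),(482,88),(195,223.5),(471,223)]:
    b=best((S<40)&(V>200),n,10,20);Q.append(plane(E,b[0],94));print(b[0])
Q=np.array(Q);print("caps",Q.mean(0),np.linalg.norm(Q[1]-Q[0]),np.linalg.norm(Q[3]-Q[2]),np.linalg.norm(Q[2]-Q[0]),[np.arctan2(*(q)[[1,0]]) for q in (Q[1]-Q[0],Q[3]-Q[2])])
b=best((H<12)&(V<110)&(S>120)&(V>20)&(np.arange(640)[None]>315)&(np.arange(640)[None]<350)&(np.arange(480)[:,None]>95)&(np.arange(480)[:,None]<224),(333,160),20);print(b,"bar",plane(E,b[0],148))
E
```

```text
[240.2 158.7] [ 217  135   48   49 1817] [ 343.7 -391.    92. ]
[423.2 157.8] [ 400  134   47   49 1844] [ 532.8 -367.5   92. ]
len 190.5012263167219 phi 0.1238587003777653 centre [ 438.25610175 -379.24603695   92.        ]
[182.5  89.4]
[481.5  87.6]
[194.4 223.9]
[469.8 222.7]
caps [ 438.58291733 -379.51435492   94.        ] 297.03896486637507 297.31168839683255 137.40453092732668 [np.float64(0.12466690189013595), np.float64(0.12351942621570138)]
(array([331. , 157.6]), array([326, 148,  12,  21, 163], dtype=int32)) bar [ 436.35542423 -374.51305561  148.        ]
```

arm_command:
  deltas:
    - {"xyz":[0,0.02,-0.02],"turn":[0,0,0.006]}
    - {"xyz":[0.001,0.0222,-0.04],"turn":[0,0,0]}
    - {"xyz":[0,0,-0.04],"turn":[0,0,0]}
    - {"xyz":[0,0,-0.04],"turn":[0,0,0]}
    - {"xyz":[0,0,-0.03],"turn":[0,0,0]}
    - {"xyz":[0,0,0],"turn":[0,0,0]}

```text
clock: 35.67
eef_pos: [439.7, -375.4, 151.0]
eef_rot: [-3.14, -0.002, 1.699]
wrist_force: [0.1, -0.4, 1.6]
finger_gap: 93.7
```

```bash
python3 - <<'E'
from m1 import *
c,E,st=snap("wrist");print(st["clock"],st["eef_pos"],st["eef_rot"],st["finger_gap"],st["wrist_force"])
cv2.imwrite("pics/w27.png",c["color"][:,:,::-1])
E
```

```text
35.675 [ 439.65597821 -375.41742361  150.99372178] [-3.13975872e+00 -2.45457798e-03  1.69922794e+00] 93.66660174722875 [ 0.09024084 -0.41517786  1.57791297]
```

View pics/w27.png

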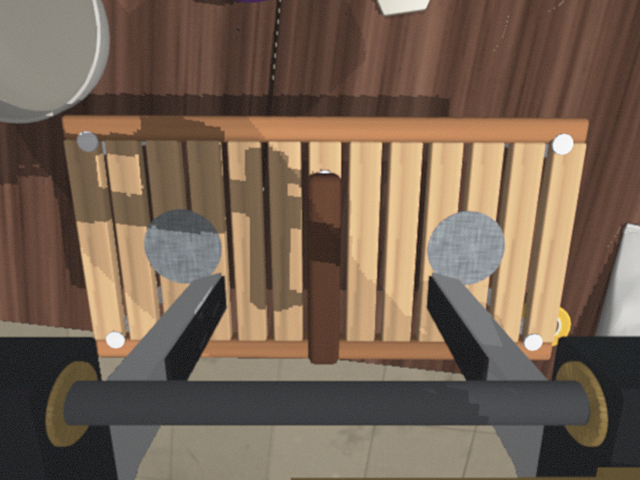

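arm_command:
  deltas:
    - {"xyz":[0,0,-0.03],"turn":[0,0,0]}
    - {"xyz":[0,0,-0.02],"turn":[0,0,0]}
    - {"xyz":[0,0,-0.007],"turn":[0,0,0]}
    - {"xyz":[0,0,0],"turn":[0,0,0]}
    - {"xyz":[0,0,0],"turn":[0,0,0]}

```text
clock: 36.35
eef_pos: [440.4, -377.7, 96.7]
eef_rot: [3.14, 0.002, 1.698]
wrist_force: [-1.0, 0.4, 0.6]
finger_gap: 94.0
```

```bash
python3 - <<'E'
from m1 import *
c,E,st=snap("wrist");print(st["clock"],st["eef_pos"],st["eef_rot"],st["finger_gap"],st["wrist_force"])
cs,Es,_=snap("side"); crop(cs["color"],290,50,180,130,4.4,"pics/s28.png")
E
```

```text
36.35 [ 440.37121554 -377.70276659   96.7274142 ] [3.14034771e+00 1.55427567e-03 1.69796196e+00] 93.96166984136104 [-1.03900633  0.41980736  0.64709415]
```

View pics/s28.png

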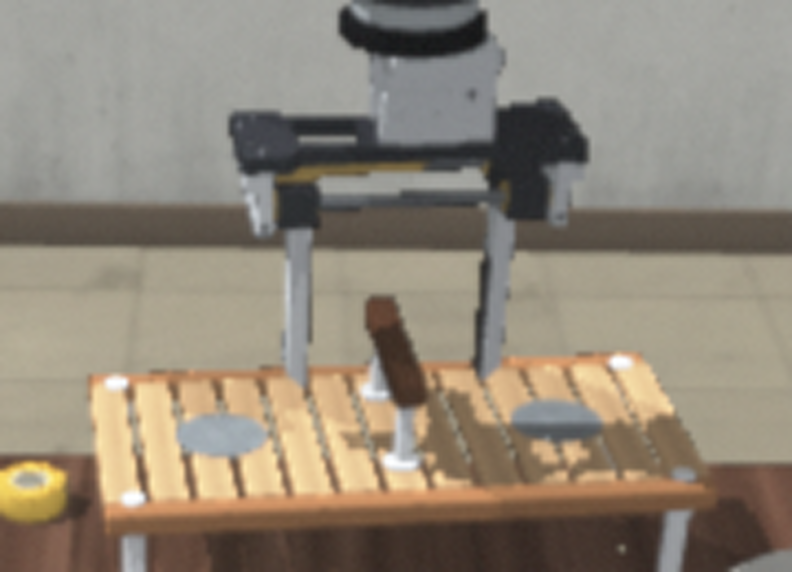

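arm_command:
  deltas:
    - {"xyz":[-0.002,-0.0015,-0.002],"turn":[0,0,0]}
    - {"xyz":[0,0,0],"turn":[0,0,0]}

```text
clock: 36.7
eef_pos: [437.6, -379.0, 93.3]
eef_rot: [-3.141, -0.0, 1.698]
wrist_force: [0.0, -0.2, -1.5]
finger_gap: 94.0
```

arm_command:
  deltas:
    - {"xyz":[0,0,0],"turn":[0,0,0]}
    - {"xyz":[0,0,0],"turn":[0,0,0]}
    - {"xyz":[0,0,0],"turn":[0,0,0]}
    - {"xyz":[0,0,0],"turn":[0,0,0]}
    - {"xyz":[0,0,0],"turn":[0,0,0]}
    - {"xyz":[0,0,0],"turn":[0,0,0]}
    - {"xyz":[0,0,0],"turn":[0,0,0]}
    - {"xyz":[0,0,0],"turn":[0,0,0]}
    - {"xyz":[0,0,0],"turn":[0,0,0]}
    - {"xyz":[0,0,0],"turn":[0,0,0]}
  gripper: 1
  force: 55

```text
clock: 37.95
eef_pos: [437.8, -378.9, 93.3]
eef_rot: [-3.141, -0.0, 1.698]
wrist_force: [-1.6, 0.4, 0.2]
finger_gap: 17.7
```

```bash
python3 - <<'E'
from m1 import *
c,E,st=snap("wrist");print(st["clock"],st["eef_pos"],st["eef_rot"],st["finger_gap"],st["wrist_force"])
cv2.imwrite("pics/w28.png",c["color"][:,:,::-1])
E
```

```text
37.95 [ 437.75242084 -378.90339338   93.3357817 ] [-3.14139647e+00 -2.29678367e-05  1.69773059e+00] 17.68301714998486 [-1.64528489  0.40907489  0.200906  ]
```

View pics/w28.png

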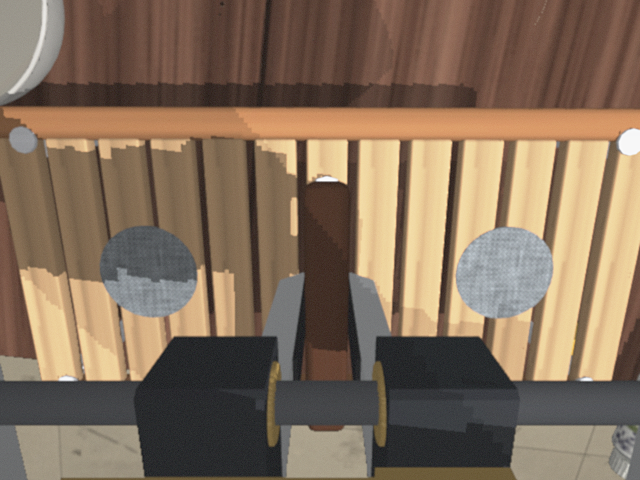

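```bash
cat >> m1.py <<'E'
def framepos(E,im,zd,n1,n2):
    H,S,V=masks(im);P=[]
    for n in (n1,n2):
        b=best((S<70)&(V>50)&(V<190)&(H>85),n,20);P.append(plane(E,b[0],zd));print(b[0],b[1][2:])
    d=P[1]-P[0];return (P[0]+P[1])/2,np.linalg.norm(d),np.arctan2(d[1],d[0])
E
python3 - <<'E'
from m1 import *
c,E,st=snap("wrist")
print(framepos(E,c["color"],92,(148,272),(504,272)),st["eef_pos"])
E
```

```text
[148.1 271.2] [  96   89 6689]
[504.6 272.5] [  95   91 6318]
(array([ 437.59904907, -379.43253343,   92.        ]), np.float64(190.50568470953147), np.float64(0.12324581319565829)) [ 437.77004506 -378.89526893   93.35742665]
```

The frame is gripped dead centre (pads give centre offset <1 mm, angle 0.1235). Lift high, carry over and turn 1.612.

arm_command:
  deltas:
    - {"xyz":[0,0,0.02],"turn":[0,0,0]}
    - {"xyz":[0,0,0.04],"turn":[0,0,0]}
    - {"xyz":[0,0,0.04],"turn":[0,0,0]}
    - {"xyz":[0,0,0.04],"turn":[0,0,0]}
    - {"xyz":[0,0,0.03],"turn":[0,0,0]}
    - {"xyz":[0,0,0],"turn":[0,0,0]}

```text
clock: 38.8
eef_pos: [438.3, -379.2, 264.7]
eef_rot: [3.14, 0.002, 1.698]
wrist_force: [0.5, -0.2, -5.6]
finger_gap: 17.5
```

```bash
python3 - <<'E'
from m1 import *
c,E,st=snap("wrist");print(st["clock"],st["eef_pos"],st["eef_rot"],st["finger_gap"],st["wrist_force"],st["joints"])
cv2.imwrite("pics/w29.png",c["color"][:,:,::-1])
E
```

```text
38.8 [ 438.32692574 -379.18304015  264.67724055] [3.13957113e+00 2.31346699e-03 1.69789401e+00] 17.54456438511685 [ 0.4566864  -0.18380467 -5.62994558] [-7.76449638e-01  3.17340512e-01  1.29962163e+00  1.56518086e-04
  1.52156225e+00 -9.03557126e-01]
```

View pics/w29.png

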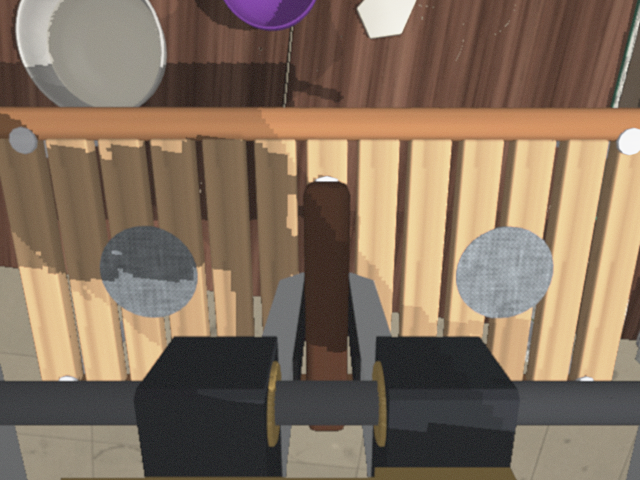

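Lifted level with no shift in the grip. Carry over.

arm_command:
  deltas:
    - {"xyz":[0.005,0.02,0.005],"turn":[0,0,0.04]}
    - {"xyz":[0.01,0.036,0],"turn":[0,0,0.09]}
    - {"xyz":[0.01,0.04,0],"turn":[0,0,0.11]}
    - {"xyz":[0.01,0.042,0],"turn":[0,0,0.115]}
    - {"xyz":[0.01,0.042,0],"turn":[0,0,0.115]}
    - {"xyz":[0.01,0.042,0],"turn":[0,0,0.115]}
    - {"xyz":[0.005,0.042,0],"turn":[0,0,0.115]}
    - {"xyz":[0,0.042,0],"turn":[0,0,0.115]}
    - {"xyz":[0,0.042,0],"turn":[0,0,0.115]}
    - {"xyz":[0,0.042,0],"turn":[0,0,0.115]}

```text
clock: 40.1
eef_pos: [496.9, 13.4, 267.1]
eef_rot: [-3.141, -0.002, 2.748]
wrist_force: [0.4, 0.1, -4.4]
finger_gap: 17.5
```

arm_command:
  deltas:
    - {"xyz":[0,0.042,0],"turn":[0,0,0.115]}
    - {"xyz":[0,0.042,0],"turn":[0,0,0.115]}
    - {"xyz":[0,0.042,0],"turn":[0,0,0.115]}
    - {"xyz":[0,0.04,0],"turn":[0,0,0.11]}
    - {"xyz":[0,0.025,0],"turn":[0,0,0.08]}
    - {"xyz":[0.002,0.011,0],"turn":[0,0,0.042]}
    - {"xyz":[0,0,0],"turn":[0,0,0]}
    - {"xyz":[0,0,0],"turn":[0,0,0]}

```text
clock: 41.1
eef_pos: [499.8, 212.4, 268.1]
eef_rot: [-3.141, -0.0, -2.965]
wrist_force: [-0.0, 0.3, -3.8]
finger_gap: 17.7
```

```bash
python3 - <<'E'
from m1 import *
c,E,st=snap("wrist");print(st["clock"],st["eef_pos"],st["eef_rot"],st["finger_gap"],st["wrist_force"],st["joints"])
cv2.imwrite("pics/w30.png",c["color"][:,:,::-1])
cs,Es,_=snap("side"); cv2.imwrite("pics/s30.png",cs["color"][:,:,::-1])
E
```

```text
41.1 [499.8144685  212.36808062 268.14351313] [-3.14133906e+00 -3.72696072e-04 -2.96505972e+00] 17.68267566582449 [-0.03536715  0.25560211 -3.75369734] [ 3.34439298e-01  2.32479243e-01  1.39865356e+00 -1.92176916e-04
  1.51086778e+00 -1.41287846e+00]
```

View pics/w30.png

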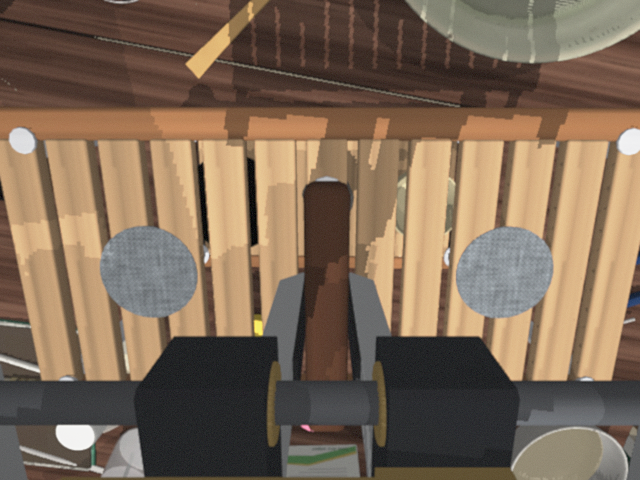

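View pics/s30.png

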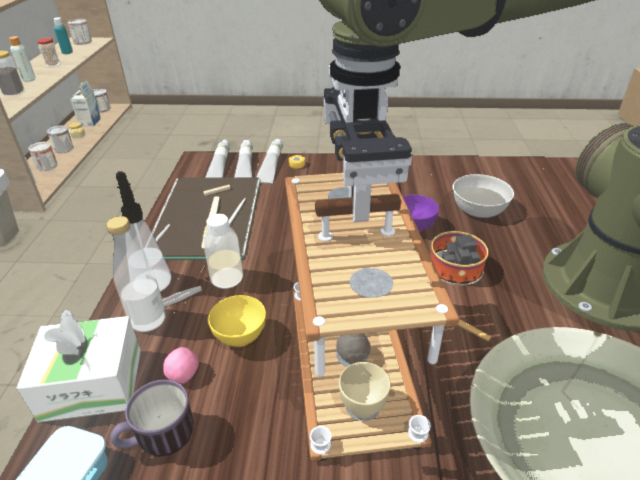

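arm_command:
  deltas:
    - {"xyz":[-0.0007,0.0014,-0.02],"turn":[0,0,-0.008]}
    - {"xyz":[0,0,-0.03],"turn":[0,0,0]}
    - {"xyz":[0,0,-0.03],"turn":[0,0,0]}
    - {"xyz":[0,0,-0.025],"turn":[0,0,0]}
    - {"xyz":[0,0,-0.015],"turn":[0,0,0]}
    - {"xyz":[0,0,0],"turn":[0,0,0]}
    - {"xyz":[0,0,0],"turn":[0,0,0]}

```text
clock: 42.08
eef_pos: [499.7, 214.6, 149.4]
eef_rot: [3.141, 0.002, -2.972]
wrist_force: [-0.7, -0.2, -4.0]
finger_gap: 17.3
```

```bash
python3 - <<'E'
from m1 import *
c,E,st=snap("wrist");print(st["clock"],st["eef_pos"],st["eef_rot"],st["finger_gap"],st["wrist_force"])
cs,Es,_=snap("side"); crop(cs["color"],270,210,200,250,3,"pics/s31.png"); cv2.imwrite("pics/w31.png",c["color"][:,:,::-1])
cc,Ec,_=snap("scene"); crop(cc["color"],160,150,160,120,5,"pics/c31.png")
E
```

```text
42.075 [499.65800351 214.57582908 149.43166972] [ 3.14134860e+00  1.55283422e-03 -2.97162670e+00] 17.261442472034208 [-0.70363272 -0.17770176 -3.96019182]
```

View pics/s31.png

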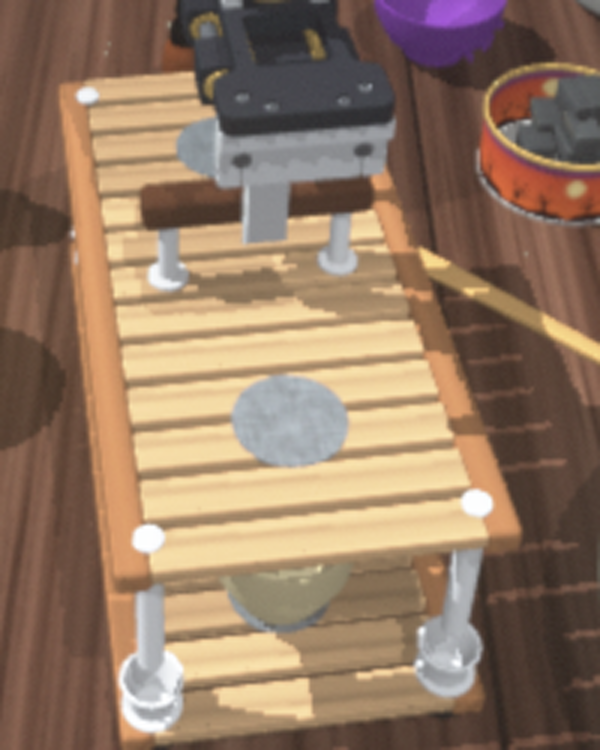

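View pics/c31.png

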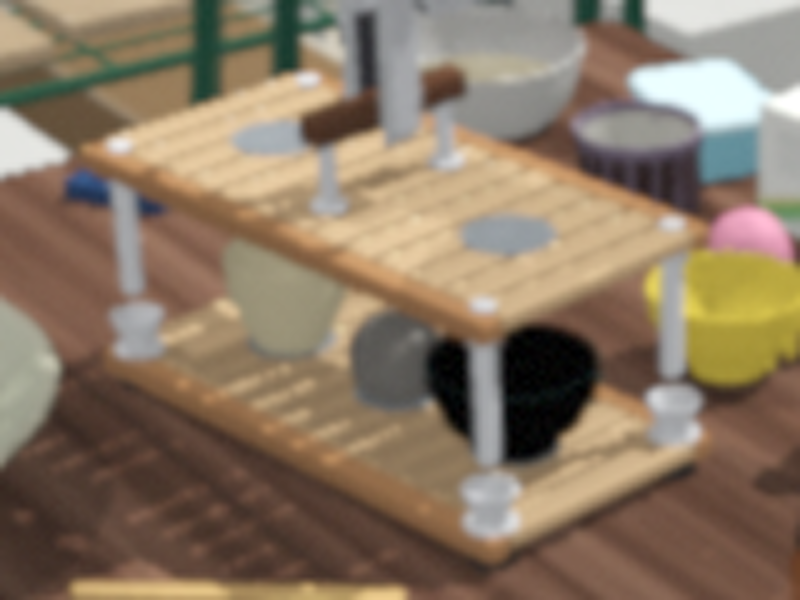

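View pics/w31.png

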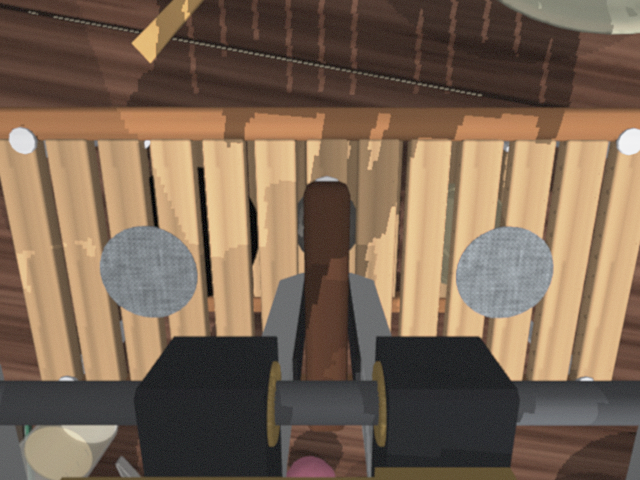

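arm_command:
  deltas:
    - {"xyz":[0,-0.001,-0.008],"turn":[0,0,0]}
    - {"xyz":[0,0,-0.007],"turn":[0,0,0]}
    - {"xyz":[0,0,-0.005],"turn":[0,0,0]}
    - {"xyz":[0,0,0],"turn":[0,0,0]}

```text
clock: 42.72
eef_pos: [498.9, 213.5, 127.8]
eef_rot: [-3.141, -0.001, -2.971]
wrist_force: [0.3, -0.1, -3.3]
finger_gap: 17.4
```

arm_command:
  deltas:
    - {"xyz":[0,0,-0.004],"turn":[0,0,0]}
    - {"xyz":[0,0,-0.003],"turn":[0,0,0]}
    - {"xyz":[0,0,0],"turn":[0,0,0]}

```text
clock: 43.1
eef_pos: [499.0, 213.5, 121.1]
eef_rot: [-3.142, -0.0, -2.971]
wrist_force: [0.7, 0.4, -3.8]
finger_gap: 17.6
```

arm_command:
  deltas:
    - {"xyz":[0,0,-0.002],"turn":[0,0,0]}
    - {"xyz":[0,0,-0.002],"turn":[0,0,0]}
    - {"xyz":[0,0,0],"turn":[0,0,0]}

```text
clock: 43.48
eef_pos: [499.1, 213.5, 117.2]
eef_rot: [-3.142, -0.0, -2.971]
wrist_force: [0.2, 0.3, -3.5]
finger_gap: 17.9
```

arm_command:
  deltas:
    - {"xyz":[0,0,-0.0015],"turn":[0,0,0]}
    - {"xyz":[0,0,-0.001],"turn":[0,0,0]}
    - {"xyz":[0,0,0],"turn":[0,0,0]}

```text
clock: 43.85
eef_pos: [499.3, 213.6, 115.3]
eef_rot: [3.141, 0.001, -2.971]
wrist_force: [-1.5, 0.4, 1.1]
finger_gap: 17.5
```

Contact came at TCP z = 115.3, exactly the expected home height. Release and check.

arm_command:
  deltas:
    - {"xyz":[0,0,0],"turn":[0,0,0]}
    - {"xyz":[0,0,0],"turn":[0,0,0]}
    - {"xyz":[0,0,0],"turn":[0,0,0]}
    - {"xyz":[0,0,0],"turn":[0,0,0]}
    - {"xyz":[0,0,0],"turn":[0,0,0]}
    - {"xyz":[0,0,0],"turn":[0,0,0]}
    - {"xyz":[0,0,0.02],"turn":[0,0,0]}
    - {"xyz":[0,0,0.05],"turn":[0,0,0]}
    - {"xyz":[0.02,0,0.05],"turn":[0,0,0]}
    - {"xyz":[0.03,0,0.05],"turn":[0,0,0]}
    - {"xyz":[0,0,0.04],"turn":[0,0,0]}
    - {"xyz":[0,0,0],"turn":[0,0,0]}
  gripper: 0

```text
clock: 45.35
eef_pos: [549.9, 213.7, 327.6]
eef_rot: [3.141, 0.005, -2.972]
wrist_force: [-0.1, 0.5, 0.1]
finger_gap: 93.8
```

```bash
python3 - <<'E'
from m1 import *
c,E,st=snap("wrist");print(st["clock"],st["eef_pos"],st["eef_rot"],st["finger_gap"],st["wrist_force"])
cs,Es,_=snap("side"); crop(cs["color"],270,210,200,250,3,"pics/s32.png"); cv2.imwrite("pics/w32.png",c["color"][:,:,::-1])
cc,Ec,_=snap("scene"); crop(cc["color"],160,150,160,120,5,"pics/c32.png")
E
```

```text
45.35 [549.93526624 213.6883071  327.63590704] [ 3.14093255  0.00481772 -2.97154722] 93.78696832131806 [-0.14836557  0.50398264  0.14626675]
```

View pics/w32.png

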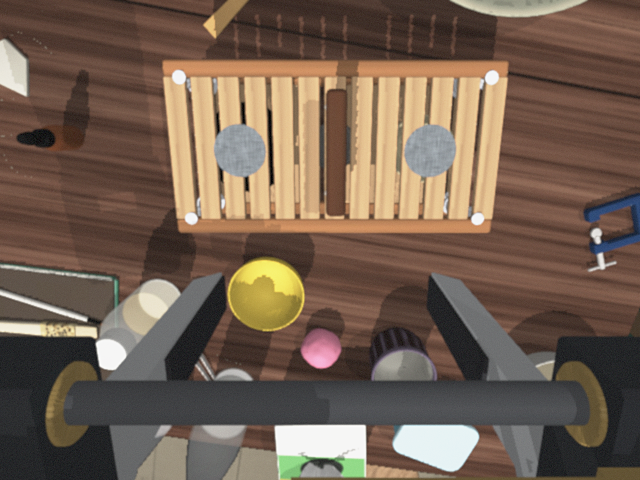

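View pics/c32.png

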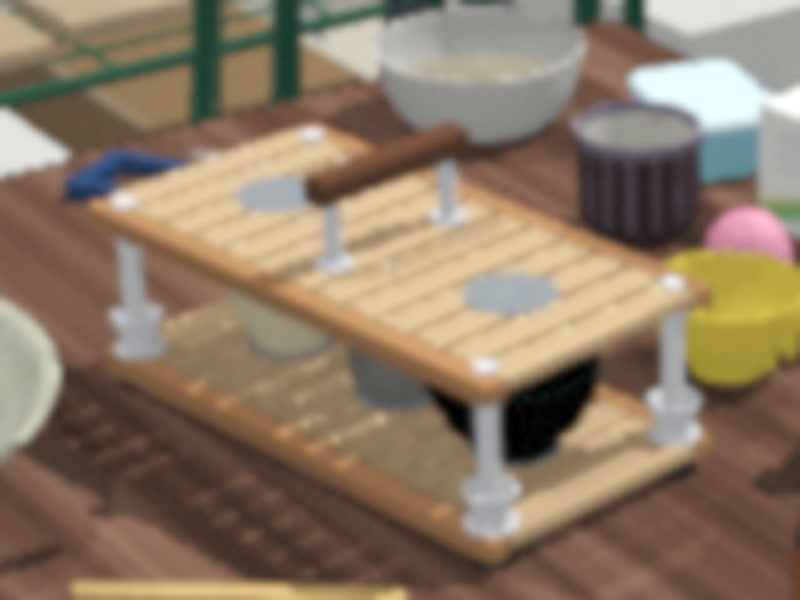

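```bash
python3 - <<'E'
from m1 import *
c,E,st=snap("wrist")
H,S,V=masks(c["color"]);P=[]
r=framepos(E,c["color"],114,(240,151),(430,151));print(r,tr(r[0]),r[2]-np.pi/2)
E
```

```text
[238.6 153. ] [  51   53 2068]
[430.8 153.2] [  50   51 2043]
(array([499.76547887, 214.06759205, 114.        ]), np.float64(190.48425488810247), np.float64(1.7401948208358655)) [-3.94657905e-02  5.81978628e-01  1.14000000e+02] 0.16939849404096896
```

Frame is home (tray offset 0.0/0.6 mm, pad spacing consistent with deck height 114). Now the sherd.

arm_command:
  deltas:
    - {"xyz":[-0.007,-0.03,0],"turn":[0,0,0]}
    - {"xyz":[-0.007,-0.045,0],"turn":[0,0,0]}
    - {"xyz":[-0.007,-0.045,0],"turn":[0,0,0]}
    - {"xyz":[-0.007,-0.045,0],"turn":[0,0,0]}
    - {"xyz":[-0.007,-0.045,0],"turn":[0,0,0]}
    - {"xyz":[-0.007,-0.045,-0.02],"turn":[0,0,0]}
    - {"xyz":[-0.007,-0.045,-0.04],"turn":[0,0,0]}
    - {"xyz":[-0.007,-0.045,-0.04],"turn":[0,0,0]}
    - {"xyz":[-0.007,-0.04,-0.04],"turn":[0,0,0]}
    - {"xyz":[-0.007,-0.013,-0.04],"turn":[0,0,0]}
    - {"xyz":[0,0,0],"turn":[0,0,0]}

```text
clock: 46.92
eef_pos: [477.2, -184.3, 142.1]
eef_rot: [3.138, -0.005, -2.973]
wrist_force: [0.3, 0.1, 1.0]
finger_gap: 94.2
```

```bash
python3 - <<'E'
from m1 import *
c,E,st=snap("wrist");print(st["clock"],st["eef_pos"],st["eef_rot"],st["finger_gap"],st["wrist_force"])
cv2.imwrite("pics/w33.png",c["color"][:,:,::-1])
E
```

```text
46.925 [ 477.17977681 -184.25387696  142.12796364] [ 3.13803659 -0.00498985 -2.97292065] 94.21838230720304 [0.26012959 0.05151899 0.96663666]
```

View pics/w33.png

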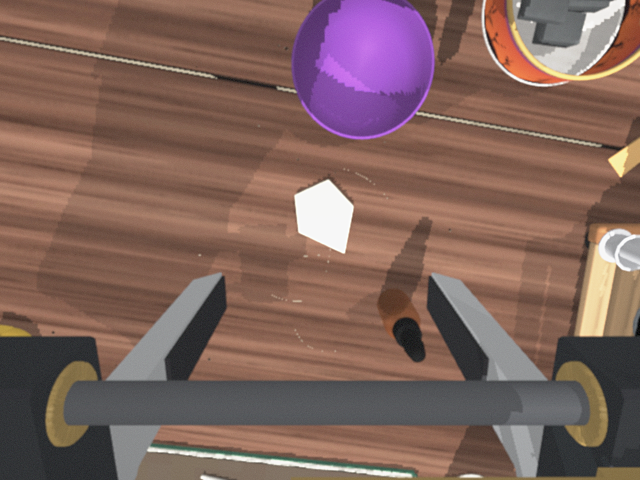

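```bash
python3 - <<'E'
from m1 import *
c,E,st=snap("wrist");im=c["color"]
H,S,V=masks(im)
m=((S<40)&(V>150)).astype(np.uint8);m[:170]=0;m[262:]=0;m[:,:280]=0;m[:,370:]=0
cn=max(cv2.findContours(m,0,1)[0],key=cv2.contourArea);ap=cv2.approxPolyDP(cn,3,True)[:,0]
Q=np.array([plane(E,p,6)[:2] for p in ap]);print(ap.tolist(),Q.round(1).tolist())
L=Q-np.roll(Q,1,0);print([(np.hypot(*l).round(1),np.arctan2(l[1],l[0]).round(2)) for l in L])
M=cv2.moments(cn);print("cent",plane(E,(M["m10"]/M["m00"],M["m01"]/M["m00"]),6))
print(cv2.minAreaRect(Q.astype(np.float32)))
print("dropper base ~",plane(E,(397,303),3))
E
```

```text
[[298, 190], [295, 196], [299, 228], [344, 249], [352, 201], [329, 177]] [[460.4, -210.7], [465.9, -212.4], [492.8, -204.8], [504.9, -163.2], [462.0, -164.2], [445.3, -186.8]]
[(np.float64(28.2), np.float64(-1.0)), (np.float64(5.7), np.float64(-0.31)), (np.float64(28.0), np.float64(0.27)), (np.float64(43.3), np.float64(1.29)), (np.float64(42.9), np.float64(-3.12)), (np.float64(28.2), np.float64(-2.21))]
cent [ 475.03015488 -185.47485223    6.        ]
((475.37689208984375, -188.0067901611328), (60.147071838378906, 48.3012580871582), 1.2851718664169312)
dropper base ~ [ 548.36015489 -105.85387951    3.        ]
```

arm_command:
  deltas:
    - {"xyz":[-0.0022,-0.0017,-0.04],"turn":[0,0,-0.03]}
    - {"xyz":[0,0,-0.04],"turn":[0,0,0]}
    - {"xyz":[0,0,-0.04],"turn":[0,0,0]}
    - {"xyz":[0,0,-0.025],"turn":[0,0,0]}
    - {"xyz":[0,0,-0.013],"turn":[0,0,0]}
    - {"xyz":[0,0,0],"turn":[0,0,0]}
    - {"xyz":[0,0,0],"turn":[0,0,0]}

```text
clock: 47.9
eef_pos: [477.8, -186.4, -11.8]
eef_rot: [-3.14, 0.002, -3.001]
wrist_force: [-0.3, -0.1, -0.2]
finger_gap: 94.2
```

```bash
python3 - <<'E'
from m1 import *
c,E,st=snap("wrist");print(st["clock"],st["eef_pos"],st["eef_rot"],st["finger_gap"],st["wrist_force"])
cv2.imwrite("pics/w34.png",c["color"][:,:,::-1])
im=c["color"];H,S,V=masks(im)
m=((S<40)&(V>150)).astype(np.uint8);m[:,:235]=0;m[:,425:]=0;m[375:]=0
cn=max(cv2.findContours(m,0,1)[0],key=cv2.contourArea);ap=cv2.approxPolyDP(cn,5,True)[:,0]
Q=np.array([plane(E,p,6)[:2] for p in ap]);print(ap.tolist(),Q.round(1).tolist())
cs,Es,_=snap("side"); crop(cs["color"],270,130,200,130,4,"pics/s34.png")
E
```

```text
47.9 [ 477.84352413 -186.35907494  -11.80165605] [-3.14048030e+00  1.71221018e-03 -3.00114525e+00] 94.17148424237037 [-0.34059924 -0.08230617 -0.1745928 ]
[[279, 244], [284, 307], [363, 340], [377, 262], [334, 219]] [[460.4, -211.3], [492.6, -205.2], [505.1, -163.3], [462.8, -163.5], [444.7, -187.1]]
```

View pics/w34.png

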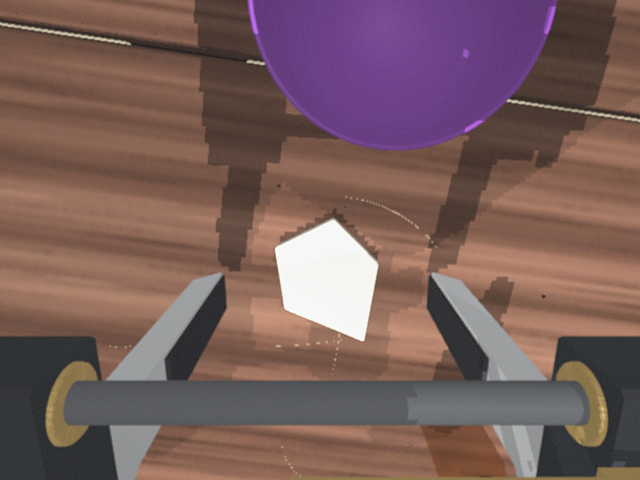

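View pics/s34.png

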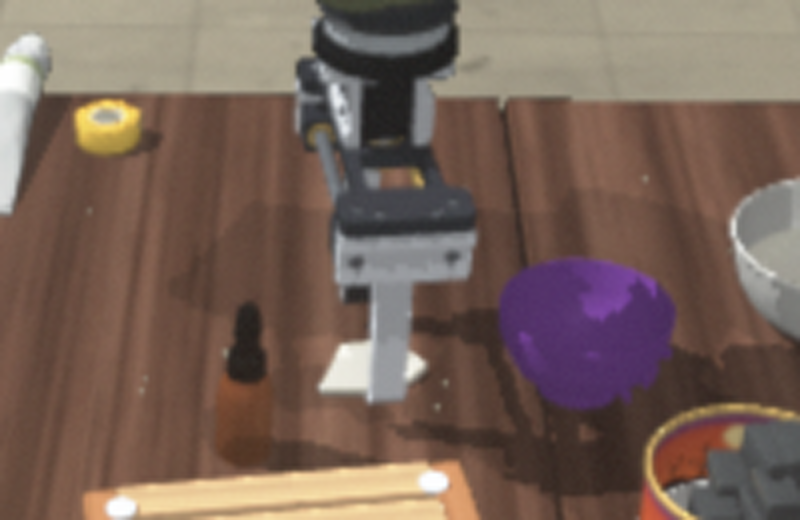

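arm_command:
  deltas:
    - {"xyz":[-0.002,0,-0.006],"turn":[0,0,0]}
    - {"xyz":[0,0,-0.003],"turn":[0,0,0]}
    - {"xyz":[0,0,0],"turn":[0,0,0]}
    - {"xyz":[0,0,0],"turn":[0,0,0]}

```text
clock: 48.5
eef_pos: [475.0, -186.2, -22.1]
eef_rot: [3.142, -0.0, -3.001]
wrist_force: [-0.3, 0.2, 0.1]
finger_gap: 93.7
```

arm_command:
  deltas:
    - {"xyz":[0,0,-0.0015],"turn":[0,0,0]}
    - {"xyz":[0,0,0],"turn":[0,0,0]}

```text
clock: 48.75
eef_pos: [474.9, -186.2, -23.7]
eef_rot: [3.142, -0.0, -3.001]
wrist_force: [0.8, -0.2, 0.1]
finger_gap: 94.2
```

arm_command:
  deltas:
    - {"xyz":[0,0,-0.0015],"turn":[0,0,0]}
    - {"xyz":[0,0,0],"turn":[0,0,0]}

```text
clock: 49.0
eef_pos: [474.9, -186.1, -25.3]
eef_rot: [3.142, -0.0, -3.001]
wrist_force: [-0.2, 0.0, -0.3]
finger_gap: 94.1
```

arm_command:
  deltas:
    - {"xyz":[0,0,-0.001],"turn":[0,0,0]}
    - {"xyz":[0,0,0],"turn":[0,0,0]}

```text
clock: 49.25
eef_pos: [474.9, -186.2, -26.2]
eef_rot: [3.142, -0.0, -3.001]
wrist_force: [-0.3, 0.0, -0.4]
finger_gap: 93.8
```

```bash
python3 - <<'E'
from m1 import *
c,E,st=snap("wrist");print(st["clock"],st["eef_pos"],st["wrist_force"])
crop(c["color"],150,190,350,200,2.2,"pics/w35.png")
cs,Es,_=snap("side"); crop(cs["color"],320,170,110,80,7,"pics/s35.png")
E
```

```text
49.25 [ 474.91078319 -186.16640728  -26.21316942] [-0.26808542  0.03855521 -0.43165349]
```

View pics/w35.png

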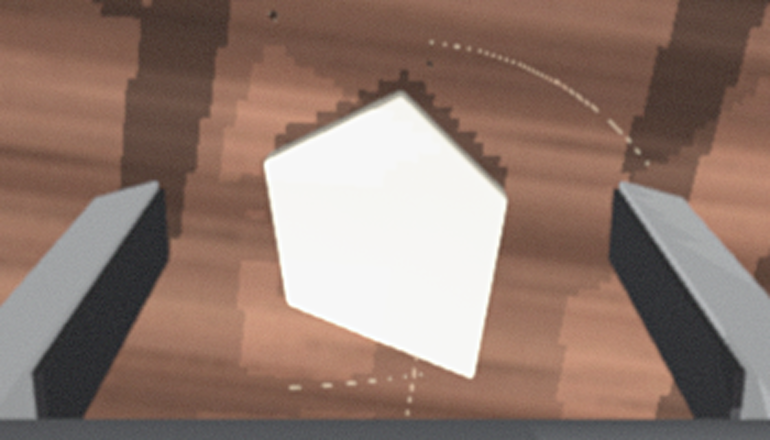

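View pics/s35.png

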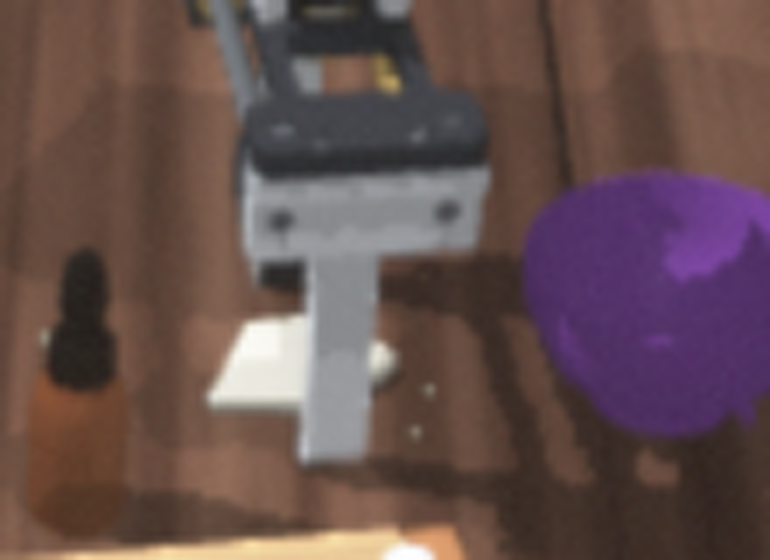

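```bash
python3 - <<'E'
from m1 import *
cs=camera("side");Es=ext(cs)
for z in (0,3,6,9): print(z,proj(Es,[468,-126.5,z]),proj(Es,[482,-126.5,z]))
E
```

```text
0 [367.09627517 237.92358959] [360.66916512 237.78009459]
3 [367.15829839 236.83132167] [360.72049926 236.68816924]
6 [367.22052773 235.73542386] [360.77200391 235.59261707]
9 [367.28296422 234.63587803] [360.82367992 234.49341996]
```

arm_command:
  deltas:
    - {"xyz":[0,0,-0.001],"turn":[0,0,0]}
    - {"xyz":[0,0,0],"turn":[0,0,0]}

```text
clock: 49.65
eef_pos: [475.0, -186.2, -27.1]
eef_rot: [-3.142, 0.0, -3.001]
wrist_force: [-0.2, -0.8, 2.2]
finger_gap: 94.2
```

arm_command:
  deltas:
    - {"xyz":[0,0,-0.001],"turn":[0,0,0]}
    - {"xyz":[0,0,0],"turn":[0,0,0]}

```text
clock: 49.9
eef_pos: [475.1, -186.2, -27.2]
eef_rot: [-3.141, 0.0, -3.001]
wrist_force: [-5.9, 3.4, 17.2]
finger_gap: 94.2
```

Table contact is at TCP −27, confirming the tip offset. Back off 2 mm and close.

arm_command:
  deltas:
    - {"xyz":[0,0,0.002],"turn":[0,0,0]}
    - {"xyz":[0,0,0],"turn":[0,0,0]}

```text
clock: 50.15
eef_pos: [475.0, -186.2, -26.2]
eef_rot: [-3.142, 0.0, -3.001]
wrist_force: [0.5, 0.7, 0.1]
finger_gap: 93.6
```

arm_command:
  deltas:
    - {"xyz":[0,0,0],"turn":[0,0,0]}
    - {"xyz":[0,0,0],"turn":[0,0,0]}
    - {"xyz":[0,0,0],"turn":[0,0,0]}
    - {"xyz":[0,0,0],"turn":[0,0,0]}
    - {"xyz":[0,0,0],"turn":[0,0,0]}
    - {"xyz":[0,0,0],"turn":[0,0,0]}
    - {"xyz":[0,0,0],"turn":[0,0,0]}
    - {"xyz":[0,0,0],"turn":[0,0,0]}
  gripper: 1
  force: 20

```text
clock: 51.15
eef_pos: [474.9, -186.2, -26.2]
eef_rot: [3.142, -0.0, -3.001]
wrist_force: [-0.1, 0.3, -0.4]
finger_gap: 46.5
```

arm_command:
  deltas:
    - {"xyz":[0,0,0.01],"turn":[0,0,0]}
    - {"xyz":[0,0,0.03],"turn":[0,0,0]}
    - {"xyz":[0,0,0.04],"turn":[0,0,0]}
    - {"xyz":[0,0,0],"turn":[0,0,0]}

```text
clock: 51.65
eef_pos: [476.5, -186.9, 57.1]
eef_rot: [-3.139, 0.005, -3.001]
wrist_force: [0.6, 0.4, -0.6]
finger_gap: 47.1
```

```bash
python3 - <<'E'
from m1 import *
c,E,st=snap("wrist");print(st["clock"],st["eef_pos"],st["finger_gap"],st["wrist_force"])
cv2.imwrite("pics/w36.png",c["color"][:,:,::-1])
cs,Es,_=snap("side"); crop(cs["color"],300,130,140,110,5.5,"pics/s36.png")
E
```

```text
51.65 [ 476.47465292 -186.86467067   57.06175121] 47.12986119077382 [ 0.60306586  0.35577558 -0.6334599 ]
```

View pics/w36.png

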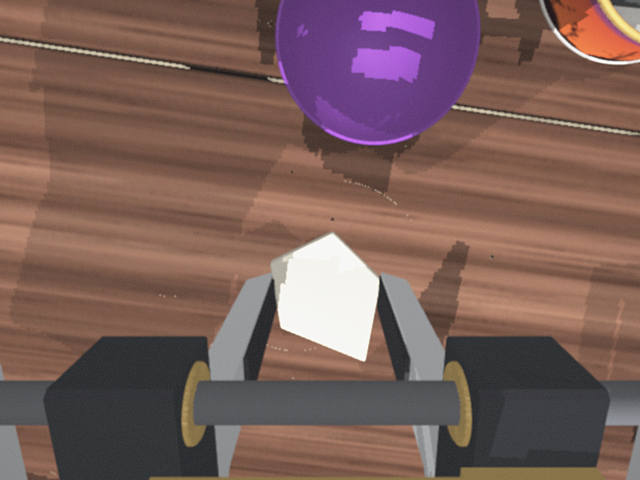

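View pics/s36.png

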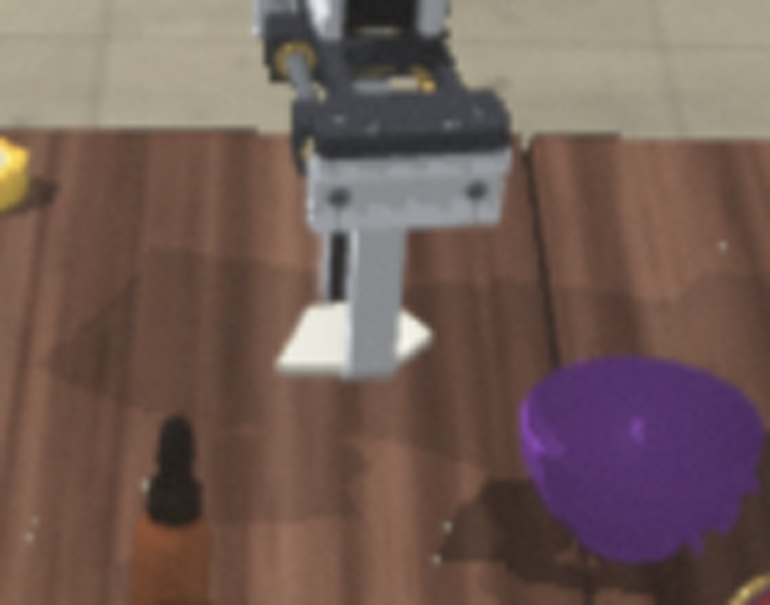

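The sherd is held flat (gap 47.1). I'll carry it high over the bar and turn the jaws along tray x, so the gripper's end plates stay clear of the bar.

arm_command:
  deltas:
    - {"xyz":[0,0,0.04],"turn":[0,0,0]}
    - {"xyz":[0,0,0.05],"turn":[0,0,0]}
    - {"xyz":[0,0.03,0.05],"turn":[0,0,-0.1]}
    - {"xyz":[0,0.045,0],"turn":[0,0,-0.13]}
    - {"xyz":[0,0.045,0],"turn":[0,0,-0.13]}
    - {"xyz":[0,0.045,0],"turn":[0,0,-0.13]}
    - {"xyz":[0,0.045,0],"turn":[0,0,-0.13]}
    - {"xyz":[0,0.045,0],"turn":[0,0,-0.13]}

```text
clock: 52.75
eef_pos: [474.4, 70.3, 192.7]
eef_rot: [-3.14, -0.001, 2.527]
wrist_force: [0.2, -0.6, 0.2]
finger_gap: 47.6
```

arm_command:
  deltas:
    - {"xyz":[0,0.045,0],"turn":[0,0,-0.13]}
    - {"xyz":[0,0.045,0],"turn":[0,0,-0.13]}
    - {"xyz":[0,0.045,0],"turn":[0,0,-0.13]}
    - {"xyz":[0.004,0.045,0],"turn":[0,0,-0.13]}
    - {"xyz":[0.004,0.04,0],"turn":[0,0,-0.13]}
    - {"xyz":[0,0.019,0],"turn":[0,0,-0.13]}
    - {"xyz":[0,0,0],"turn":[0,0,-0.02]}
    - {"xyz":[0,0,0],"turn":[0,0,0]}

```text
clock: 53.75
eef_pos: [482.8, 307.0, 193.2]
eef_rot: [-3.14, 0.001, 1.734]
wrist_force: [0.2, 0.3, -1.1]
finger_gap: 47.0
```

```bash
python3 - <<'E'
from m1 import *
c,E,st=snap("wrist");print(st["clock"],st["eef_pos"],st["eef_rot"],st["finger_gap"],st["wrist_force"])
cv2.imwrite("pics/w37.png",c["color"][:,:,::-1])
cs,Es,_=snap("side"); crop(cs["color"],260,180,220,220,2.7,"pics/s37.png")
print(trinv([0,95,114]))
E
```

```text
53.75 [482.84888487 306.99128737 193.19749523] [-3.14047698e+00  5.36412670e-04  1.73374520e+00] 46.96384833875545 [ 0.1759391   0.30970446 -1.11277319]
[484.29602856 307.20974376 114.        ]
```

View pics/w37.png

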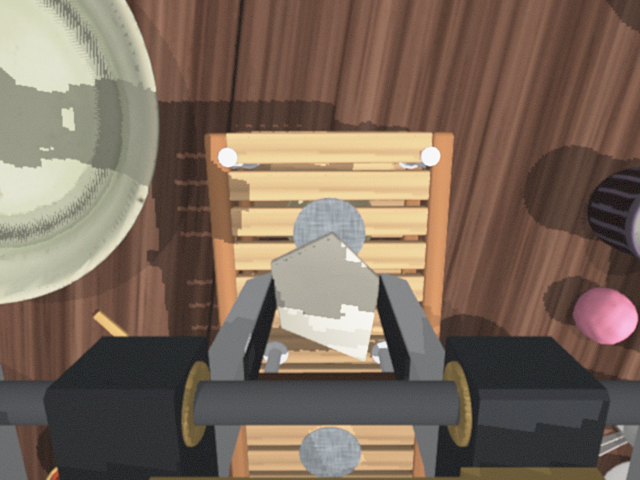

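View pics/s37.png

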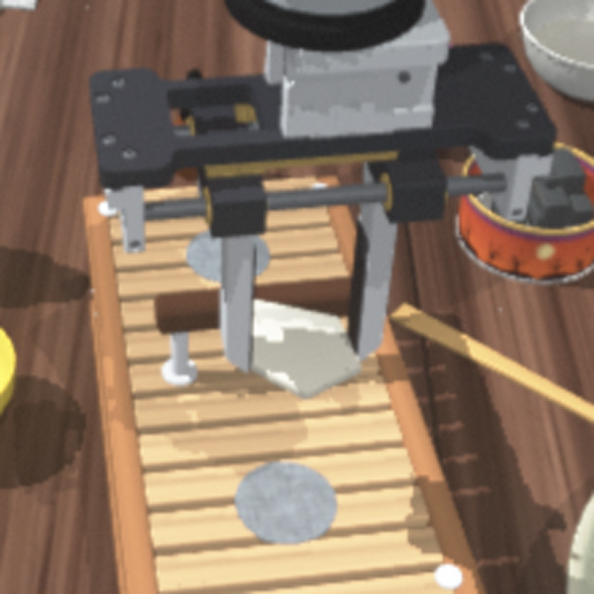

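arm_command:
  deltas:
    - {"xyz":[0.001,0,-0.03],"turn":[0,0,0]}
    - {"xyz":[0,0,-0.03],"turn":[0,0,0]}
    - {"xyz":[0,0,-0.02],"turn":[0,0,0]}
    - {"xyz":[0,0,-0.01],"turn":[0,0,0]}
    - {"xyz":[0,0,-0.008],"turn":[0,0,0]}
    - {"xyz":[0,0,-0.003],"turn":[0,0,0]}
    - {"xyz":[0,0,0],"turn":[0,0,0]}
    - {"xyz":[0,0,0],"turn":[0,0,0]}

```text
clock: 54.85
eef_pos: [484.2, 308.0, 93.4]
eef_rot: [3.141, -0.0, 1.732]
wrist_force: [-0.4, 0.9, -0.4]
finger_gap: 47.3
```

arm_command:
  deltas:
    - {"xyz":[0,0,-0.0015],"turn":[0,0,0]}
    - {"xyz":[0,0,0],"turn":[0,0,0]}

```text
clock: 55.1
eef_pos: [483.9, 307.8, 91.3]
eef_rot: [-3.142, -0.0, 1.732]
wrist_force: [-0.0, -0.4, -0.3]
finger_gap: 46.9
```

arm_command:
  deltas:
    - {"xyz":[0,0,-0.0015],"turn":[0,0,0]}
    - {"xyz":[0,0,0],"turn":[0,0,0]}

```text
clock: 55.35
eef_pos: [483.9, 307.8, 89.7]
eef_rot: [-3.141, 0.0, 1.732]
wrist_force: [-0.5, 0.3, 0.6]
finger_gap: 46.6
```

arm_command:
  deltas:
    - {"xyz":[0,0,-0.001],"turn":[0,0,0]}
    - {"xyz":[0,0,0],"turn":[0,0,0]}

```text
clock: 55.6
eef_pos: [483.9, 307.8, 88.8]
eef_rot: [-3.141, 0.0, 1.732]
wrist_force: [0.5, 0.1, 0.3]
finger_gap: 47.0
```

arm_command:
  deltas:
    - {"xyz":[0,0,0],"turn":[0,0,0]}
    - {"xyz":[0,0,0],"turn":[0,0,0]}
    - {"xyz":[0,0,0],"turn":[0,0,0]}
    - {"xyz":[0,0,0],"turn":[0,0,0]}
    - {"xyz":[0,0,0.02],"turn":[0,0,0]}
    - {"xyz":[0,0,0.05],"turn":[0,0,0]}
    - {"xyz":[0,0,0.05],"turn":[0,0,0]}
    - {"xyz":[0,-0.03,0.05],"turn":[0,0,0]}
    - {"xyz":[0,-0.05,0.04],"turn":[0,0,0]}
    - {"xyz":[0,-0.05,0.03],"turn":[0,0,0]}
    - {"xyz":[0,0,0],"turn":[0,0,0]}
    - {"xyz":[0,0,0],"turn":[0,0,0]}
  gripper: 0.25

```text
clock: 57.1
eef_pos: [483.8, 179.3, 327.2]
eef_rot: [-3.141, -0.0, 1.732]
wrist_force: [-0.9, -0.1, -0.1]
finger_gap: 70.2
```

```bash
python3 - <<'E'
from m1 import *
c,E,st=snap("wrist");print(st["clock"],st["eef_pos"],st["eef_rot"],st["finger_gap"],st["wrist_force"])
cv2.imwrite("pics/w38.png",c["color"][:,:,::-1])
cs,Es,_=snap("side"); cv2.imwrite("pics/s38.png",cs["color"][:,:,::-1])
E
```

```text
57.1 [483.81408605 179.30573642 327.24553449] [-3.14078201e+00 -8.49413918e-05  1.73153225e+00] 70.23251347545737 [-0.8972142  -0.08449221 -0.13310487]
```

View pics/w38.png

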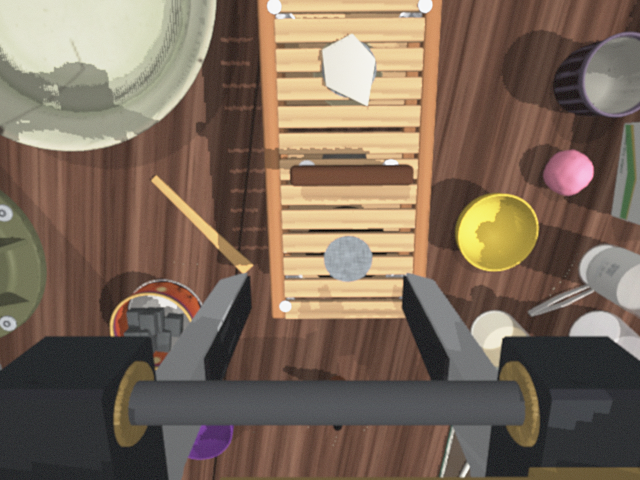

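View pics/s38.png

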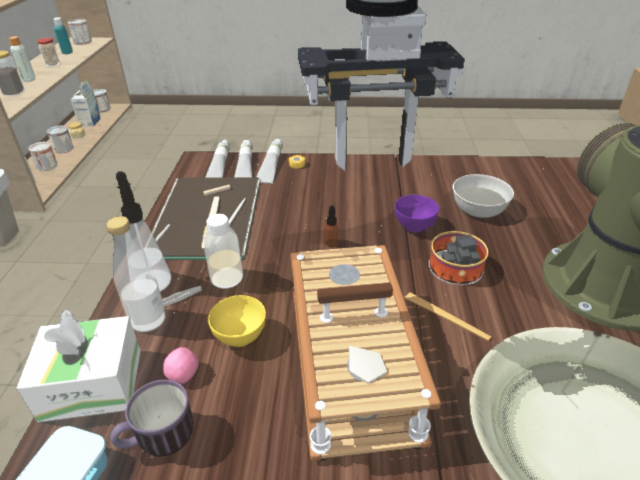

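```bash
python3 - <<'E'
from m1 import *
c,E,st=snap("wrist");im=c["color"];H,S,V=masks(im)
m=((S<25)&(V>170)).astype(np.uint8);m[:30]=0;m[110:]=0;m[:,:315]=0;m[:,382:]=0
cn=max(cv2.findContours(m,0,1)[0],key=cv2.contourArea);M=cv2.moments(cn)
print(cv2.contourArea(cn),tr(plane(E,(M["m10"]/M["m00"],M["m01"]/M["m00"]),120)))
b=best((S<70)&(V>50)&(V<190)&(H>85),(348,258),20);print("R deck pad",tr(plane(E,b[0],114)))
cs,Es,_=snap("side");cc,Ec,_=snap("scene")
crop(cs["color"],280,240,170,220,2.7,"pics/s39.png");crop(cc["color"],160,150,170,120,4.7,"pics/c39.png")
E
```

```text
2505.0 [  0.36225376  95.21562398 120.        ]
R deck pad [  0.79619154 -94.15565035 114.        ]
```

View pics/s39.png

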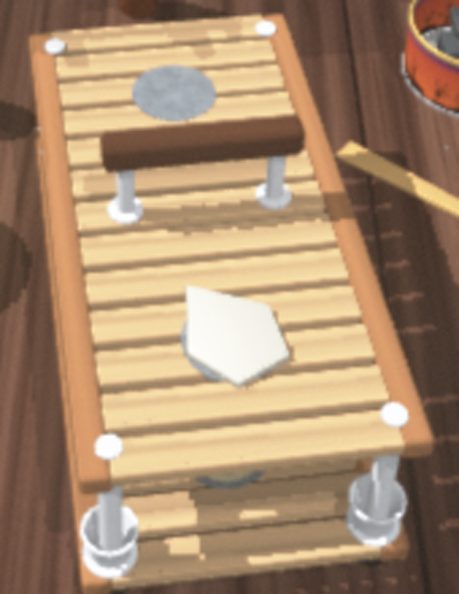

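View pics/c39.png

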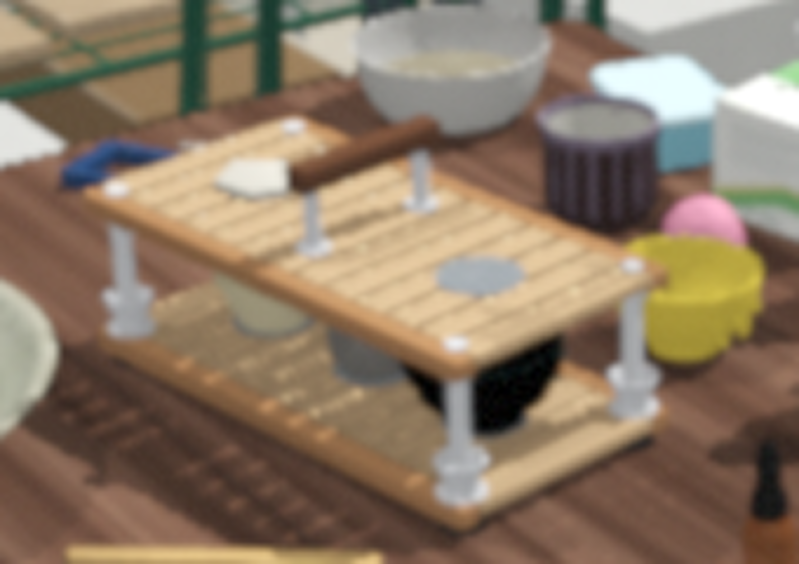

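All in place: the sherd is at tray (0,95), the frame is seated in its sockets, both bottles are standing and the arm is clear. Handing in.

```bash
python3 -c "
from cell import *
print(sign_off())"
```

```text
the job is handed in; nothing more can be done
None
```

The rack is loaded and handed in at about 57 s of the 144 s allowed. My last camera checks put everything within tolerance, though the sign-off reports no verdict.

| Item | Where it ended up (tray axes, mm) |
|---|---|
| Pumice | about (-1, 1) on the middle pad |
| Tea cup | about (0, 97) on the left pad, upright |
| Black bowl | about (0, -92 to -95) on the right pad, upright |
| Frame | within about 1 mm of home, yaw within 0.005 rad of the tray, deck at home height, all four posts in the sockets |
| Sherd | about (0, 95), flat on the deck pad above the cup |

I measured the pumice, cup and bowl before the frame went on. After that I only saw them partly, in the final scene view, where they looked undisturbed. Both bottles are still standing and the arm was clear of everything.

- **Fingertips:** they sit about 27 mm behind the reported TCP, not 11 mm ahead as stated. My first grasp of the pumice closed above it because of this. I measured the offset in the pictures and worked with it; touching the table later confirmed it.
- **Bowl:** it tilted when I pinched the rim with the tool straight down. I set it back, regripped deeper (it tilted again, but held firmly) and leaned the tool 0.4 rad to level it. Setting it down briefly pressed with about 50 N at the wrist (limit 120 N).
- **Measurement spread:** positions from different camera poses disagreed by up to about 3 mm along the tray, well within the tolerances.

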